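# Put the hole saws away in their case, snap it shut and check the catch

## Task

Open the lid of the hole-saw case and drop every hole saw lying on the bench, one by one, into a pocket of its own size, teeth down and right to the bottom. Then close the lid and press it fully home so that the catch snaps, and tug the handle up gently against the catch to check that it holds; if the lid gives, press it home and tug again. Finish with the lid caught, and leave the other things on the bench where they lie.

Things in the scene. Friction and masses are not known exactly. Their poses are not given: they have to be found in the camera images.
- case: hole-saw case fixed to the bench: a wooden block 160 (x) x 250 (y) x 40 mm high, edges square, with six round pockets 16 mm deep in its flat top (the rim, 40 mm above the bench). Origin: centre of its underside on the bench; x points from the catch side to the hinge side, y along the hinge, z up. Its lid is a shallow plywood shell hinged along the far (+x) top edge.
- small_pocket0 (a point): centre of the mouth of a small pocket, 36 mm across, 16 mm deep, in the row next to the hinge: 30 mm to +x and +75 mm in y from the case's origin, at the height of the rim
- large_pocket0 (a point): centre of the mouth of a large pocket, 48 mm across, 16 mm deep, in the row next to the catch: 40 mm to -x and +75 mm in y from the case's origin, at the height of the rim
- small_pocket1 (a point): centre of the mouth of a small pocket, 36 mm across, 16 mm deep, in the row next to the hinge: 30 mm to +x and 0 mm in y from the case's origin, at the height of the rim
- large_pocket1 (a point): centre of the mouth of a large pocket, 48 mm across, 16 mm deep, in the row next to the catch: 40 mm to -x and 0 mm in y from the case's origin, at the height of the rim
- small_pocket2 (a point): centre of the mouth of a small pocket, 36 mm across, 16 mm deep, in the row next to the hinge: 30 mm to +x and -75 mm in y from the case's origin, at the height of the rim
- large_pocket2 (a point): centre of the mouth of a large pocket, 48 mm across, 16 mm deep, in the row next to the catch: 40 mm to -x and -75 mm in y from the case's origin, at the height of the rim
- large_saw0: large hole saw: steel cup 44 mm across, 30 mm high, standing teeth down, solid to grip, 90 g nominal; may be absent. Origin: centre of its underside, z up through the closed end. In its pocket it stands 14 mm proud of the rim
- small_saw0: small hole saw: steel cup 32 mm across, 30 mm high, standing teeth down, solid to grip, 60 g nominal; may be absent. Origin: centre of its underside, z up through the closed end. In its pocket it stands 14 mm proud of the rim
- large_saw1: large hole saw: steel cup 44 mm across, 30 mm high, standing teeth down, solid to grip, 90 g nominal; may be absent. Origin: centre of its underside, z up through the closed end. In its pocket it stands 14 mm proud of the rim
- small_saw1: small hole saw: steel cup 32 mm across, 30 mm high, standing teeth down, solid to grip, 60 g nominal; may be absent. Origin: centre of its underside, z up through the closed end. In its pocket it stands 14 mm proud of the rim
- large_saw2: large hole saw: steel cup 44 mm across, 30 mm high, standing teeth down, solid to grip, 90 g nominal; may be absent. Origin: centre of its underside, z up through the closed end. In its pocket it stands 14 mm proud of the rim
- small_saw2: small hole saw: steel cup 32 mm across, 30 mm high, standing teeth down, solid to grip, 60 g nominal; may be absent. Origin: centre of its underside, z up through the closed end. In its pocket it stands 14 mm proud of the rim
- lid (a joint): angle of the lid about its hinge, rad: 0 fully home on the rim, grows as it opens, stop at 1.85 (leaning back past upright). Stiff hinge (0.2 N m friction): the lid (0.12 kg, 160 x 250 mm, flat top 30 mm above the rim) stays about where it is left. A lid merely lowered stops on the catch at about 0.11; a caught lid has play and lifts to about 0.034, where the catch takes hold
- catch (a joint): travel of the sprung steel roller in the middle of the case's front face, m: 0 out, up to 0.006 pushed in. A bead on the lid's brass tongue rides over it: about 10 N down on the handle (13 N on the lid's top near its front edge) snaps the lid past (centre at lid angle about 0.07); press on down to 0. Caught, it holds about 11 N of pull at the handle; pulled harder the lid pops open
- lid_handle (a point): centre of the handle, a round dowel 18 mm thick, 46 mm long, parallel to the hinge (case y), in front of the lid's front edge on a neck 18 mm wide; its end faces are free: grip it end to end from above and it turns in the grip as the lid swings. With the lid at 0 it lies 192 mm in front (-x) of the hinge line and 12 mm above it
- lid_hinge (a point): middle of the hinge line, at case x +80 mm, y 0, 40 mm above the bench; the hinge line runs along case y
- glasses: bystander: clear safety glasses, folded, 82 x 154 x 49 mm; origin at the middle of the underside
- rule: bystander: folded wooden rule, 16 x 203 x 15 mm, long along its y; origin at the middle of the underside
- tool_handle: bystander: turned wooden tool handle, 53 x 96 x 18 mm; origin at the middle of the underside
- offcut: bystander: hardwood offcut, 46 x 105 x 50 mm, long along its y; origin at the middle of the underside
Not all that is in view belongs to the job. What is shaped like the small_saw0 but red is not meant.

How it is judged:
By the outcome, as a careful person would: the job done as asked, in the order asked, and still so for the second after the job is handed in, with the robot touching nothing.
Of large_saw0, small_saw0, large_saw1, small_saw1, large_saw2, small_saw2 only 4 to 6 are there at a start; the rules pass over those that are not, and their reading is None.
At some moment in a run one of large_saw0, small_saw0, large_saw1, small_saw1, large_saw2, small_saw2 may be knocked a few centimetres aside while the robot is not near it.
Once in a run the grip may slacken for a moment while it holds something.
It also fails if it takes over 210 s, if anything falls off the work surface, if the arm or the gripper's body presses on something with over 40 N, if the wrist force passes 120 N, or if a joint passes its speed limit or range.

## Robot

A 6-joint arm with a two-finger parallel gripper is mounted at the origin on the work surface; the furniture and walls round the work are solid. World frame = base frame: x ahead of the robot, y to its left, z up, the work surface at z = 0. Lengths are in m, angles in rad, forces in N, time in s.
With the tool pointing down it reaches from about 0.35 to 0.775 m from the base axis. Payload 5.5 kg.
Tool frame: the origin (TCP) lies on the centre line of the jaws, within the pads' length; the fingertips stand 8 mm ahead of it and the grasp point (between the pads) lies 11 mm behind it; z points along the fingers, y is the direction in which the jaws open and shut (so a half turn about z gives the same grasp; the last joint's range is limited). The gripper opens to 85 mm and grips with 20 to 120 N. Pads are 22 mm wide; open, the fingers measure 114 mm over their backs; the gripper's body (76 mm by 85 mm) begins 54 mm behind the grasp point. The pads swing forward as they close: fully open they stand 13 mm farther back than shut.
Start: joints at [-0.14, 0.313, 0.046, 1.304, 0, 1.431], TCP at [0.575, -0, 0.239] pointing down, gripper open.
Joint ranges: [-2.76, 2.76], [-0.86, 1.69], [-1.03, 1.26], [-2.2, 2.34], [-1.47, 1.5], [-3.14, 3.14]. Speed limits (rad/s): [2.57, 2.57, 3.14, 3.14, 3.14, 3.14].

## Interface

Orientations are given as a unit quaternion [w, x, y, z].
In Python, from workcell import env gives the robot as it stands. The module is installed in compiled form; this text tells all that it offers.
- The arm moves only by the tool play_rows, never from a script. Its argument "steps" is a list of rows, each an object with "claw": the closure in counts, from 0 (fully open) to 255 (shut); "dp": the shift along the tool's x, y, z in m, a list of three; "angular": the turn, a rotation vector about the tool's x, y, z in degrees, a list of three. In form: [{"claw": claw, "dp": [dx, dy, dz], "angular": [wx, wy, wz]}, ...]. A call has exactly 8 rows; each row shifts and turns the commanded pose from where the row before left it, along the tool's axes as they then stand; what a row does not reach is not made up. A row lasts 1/12 s, in which the tool goes at most 41.7 mm and 7.16 degrees, less where a joint would pass 70% of its speed; a pose out of reach is approached as far as the arm can. A call is refused whole if a number of a shift passes 0.0417 or a number of a turn 7.16, either way. A call with a gripper value outside its range is refused whole. The fingers move at their own pace and stop on an object; "force" is the grip in N (left out, the last holds). Time passes only in rows, so rows that do not move let the fingers close, or fill a call up. It gives the time, the measured TCP pose, the force and the opening at its end, in the units of the state.
- env.get_state(): the state, without advancing time (a new reading comes with each control period).
- env.read_camera(name): name is "scene" or "side" or "wrist"; returns (picture, depth): 420x560x3 uint8, red, green, blue; 420x560 float32, m along the optical axis (not along the pixel's ray), 0 where there is no reading.
- env.calibration(name): a dict with "fx", "fy", "cx", "cy" (pixels), "world_from_camera" (4x4, takes a point from camera to world coordinates); the wrist camera has in their place "hand_eye" (4x4, takes a point from camera to tool coordinates, whose origin is the TCP and whose axes are the flange's). Camera axes: x right, y down, z forward; pixel columns grow to the right and rows downward; lengths in m; the calibration is good to about 2 mm. A picture is of the moment at which its call begins: read the wrist's pose just before it. calibration takes no time and is no camera call.
- env.hand_in(): hands the job in, once; it reports no verdict.
The state is a dict: "clock": time; "joint_pos": joint angles; "qvel": joint speeds; "tau": joint torques, N m; "tcp_pos": TCP position; "orientation": TCP orientation; "wrist_force": force on the tool from outside, world axes, zero at the start; "ft_torque": the same for the moment, N m; "finger_gap": finger opening in m.
Only numpy, scipy, OpenCV 4.12 (cv2) and the standard library are available. Lean on these libraries where they do the work, as an engineer would, in place of code of your own. Each camera call takes 0.05 s, during which the arm holds its last target. There are 200 camera calls.

## Working session

There is one attempt and no reset: what is moved stays moved. The work goes in short steps, Python scripts to look and compute and a tool call to move; the robot and the scene stay as the last step left them, time stands still between calls to the robot, and variables do not carry over. Pictures are saved under pics/ and viewed, about 12 in all and at most 16, crops included, and the job is handed in when it is done.

Besides the shell and the picture viewer there is one more tool, called after "Emit:" by a JSON object that holds its "fn" and its "kwargs", one argument or row to a line. play_rows: Moves the arm, as the interface text tells. Its arguments: {"type":"object","properties":{"steps":{"type":"array","items":{"type":"object","properties":{"claw":{"type":"number"},"dp":{"type":"array","items":{"type":"number"}},"angular":{"type":"array","items":{"type":"number"}}}}},"force":{"type":"number"}},"required":["steps"]}

```bash
mkdir -p pics
cat > h.py <<'E'
import numpy as np, cv2
from workcell import env
from scipy.spatial.transform import Rotation as R
def state():
    return env.get_state()
def T_tool(s=None):
    s=s or env.get_state(); T=np.eye(4); q=s['orientation']
    T[:3,:3]=R.from_quat([q[1],q[2],q[3],q[0]]).as_matrix(); T[:3,3]=s['tcp_pos']; return T
def look(name):
    c=env.calibration(name)
    W=T_tool()@np.array(c['hand_eye']) if name=='wrist' else np.array(c['world_from_camera'])
    im,d=env.read_camera(name); return im,d,c,W
def ray(c,W,u,v,z):
    p=W[:3,:3]@np.array([(u-c['cx'])/c['fx'],(v-c['cy'])/c['fy'],1]); o=W[:3,3]
    return o+p*(z-o[2])/p[2]
def cloud(d,c,W):
    v,u=np.indices(d.shape); P=np.stack([(u-c['cx'])/c['fx']*d,(v-c['cy'])/c['fy']*d,d],-1)
    return P@W[:3,:3].T+W[:3,3]
def save(im,n): cv2.imwrite('pics/'+n,im[...,::-1])
E
python3 - <<'E'
from h import *
print(state())
for n in('scene','side'):
    im,d,c,W=look(n); save(im,n+'0.png'); np.savez(n+'0.npz',im=im,d=d,W=W,K=[c['fx'],c['fy'],c['cx'],c['cy']]); print(n,c['fx'],W.round(3).tolist())
im,d,c,W=look('wrist'); save(im,'wrist0.png'); print(c)
E
```

```text
{'clock': 0.0, 'joint_pos': array([-1.39589888e-01,  3.14011205e-01,  4.49610045e-02,  1.30359929e+00,
        2.24413803e-06,  1.43116833e+00]), 'qvel': array([-4.34388148e-04,  6.75337496e-04,  5.30350416e-05,  2.58331509e-04,
        7.83581209e-04, -7.96955060e-04]), 'tau': array([-2.90074182e-03, -4.80629075e+01,  2.98531097e+01,  1.95313990e-02,
       -3.83516899e-04, -4.27451073e-05]), 'tcp_pos': array([5.74495198e-01, 6.77747224e-05, 2.38395365e-01]), 'orientation': array([-7.40664725e-04,  7.07093003e-01,  7.07119952e-01, -5.56746104e-04]), 'wrist_force': array([-0.73367724,  0.13858847,  1.21811143]), 'ft_torque': array([ 0.00447385,  0.02291644, -0.00904903]), 'finger_gap': 0.08569841514475358}
scene 427.0399872193304 [[-0.481, -0.617, 0.623, -0.21], [-0.877, 0.342, -0.338, 0.386], [-0.004, -0.709, -0.706, 0.892], [0.0, 0.0, 0.0, 1.0]]
side 440.2483853295232 [[0.683, -0.639, 0.352, 0.09], [-0.73, -0.599, 0.329, -0.408], [0.001, -0.482, -0.876, 1.096], [0.0, 0.0, 0.0, 1.0]]
{'fx': 315.5873438948962, 'fy': 315.5873438948962, 'cx': 282.2681190539811, 'cy': 209.00724924183442, 'hand_eye': array([[-9.80991383e-04, -9.55213505e-01, -2.95915862e-01,
         7.51079666e-02],
       [ 9.99999446e-01, -1.04994396e-03,  7.41082529e-05,
        -3.11006507e-04],
       [-3.81484275e-04, -2.95915625e-01,  9.55214006e-01,
        -1.35191832e-01],
       [ 0.00000000e+00,  0.00000000e+00,  0.00000000e+00,
         1.00000000e+00]])}
```

View pics/scene0.png

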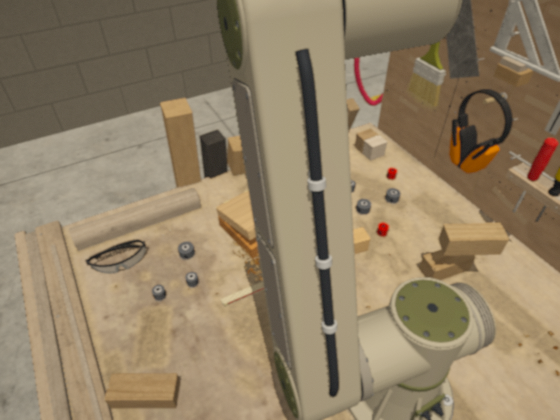

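View pics/side0.png

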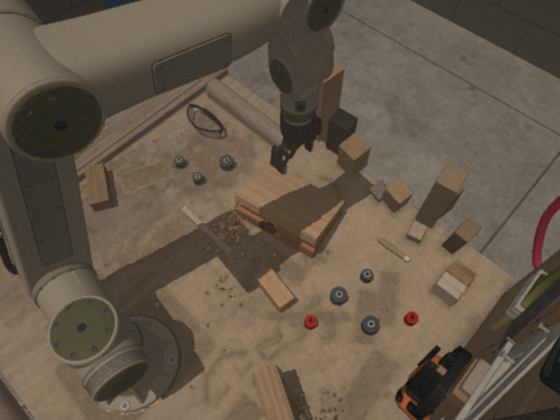

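The side view shows the case at about (290,210), its lid closed. There are three grey saws on the left at (180,160), (198,177) and (227,161), and three on the right at (367,274), (339,295) and (370,324). The red decoys are at (311,321) and (411,318). I'll measure from depth.

Run:
```python
from h import *
for n in('side','scene'):
    f=np.load(n+'0.npz'); im,d,W,K=f['im'],f['d'],f['W'],f['K']; c=dict(zip(['fx','fy','cx','cy'],K))
    P=cloud(d,c,W); P[d==0]=9
    m=((abs(P[...,2]-.07)<.008)&(P[...,0]>.3)&(P[...,0]<.8)&(abs(P[...,1])<.3)).astype(np.uint8)
    N,L,S,C=cv2.connectedComponentsWithStats(m)
    for i in range(1,N):
        if S[i,4]>300:
            pts=P[L==i][:,:2].astype(np.float32); print(n,'z70',C[i].round(),S[i,4],cv2.minAreaRect(pts),cv2.boxPoints(cv2.minAreaRect(pts)).round(3).tolist(),P[L==i][:,2].mean())
    m=((P[...,2]>.008)&(P[...,2]<.06)&(P[...,0]>.2)&(P[...,0]<.85)&(abs(P[...,1])<.5)).astype(np.uint8)
    N,L,S,C=cv2.connectedComponentsWithStats(m)
    for i in range(1,N):
        if S[i,4]>40:
            q=P[L==i]; zt=np.percentile(q[:,2],95); t=q[q[:,2]>zt-.006]; r=cv2.minAreaRect(t[:,:2].astype(np.float32))
            print(n,C[i].round(),S[i,4],'zt%.3f'%zt,'ctr',np.round(r[0],3),'sz',np.round(r[1],3),round(r[2]),'rgb',im[L==i].mean(0).round())
f=np.load('side0.npz'); save(cv2.resize(f['im'][130:360,150:450],None,fx=2.6,fy=2.6,interpolation=cv2.INTER_CUBIC),'crop1.png')
```

```text
side z70 [307. 189.] 831 ((0.576947808265686, 0.002808600664138794), (0.13735060393810272, 0.2502400279045105), 9.312994003295898) [[0.48899999260902405, 0.11500000208616257], [0.5289999842643738, -0.13199999928474426], [0.6650000214576721, -0.10999999940395355], [0.6240000128746033, 0.13699999451637268]] 0.07378860059915526
side [246. 113.] 1741 zt0.056 ctr [0.731 0.337] sz [0.325 0.042] 89 rgb [112.  97.  82.]
side [204. 121.] 417 zt0.047 ctr [0.605 0.414] sz [0.065 0.146] 9 rgb [71. 63. 55.]
side [328. 140.] 213 zt0.057 ctr [0.821 0.075] sz [0.077 0.021] 68 rgb [59. 50. 41.]
side [226. 162.] 191 zt0.032 ctr [0.556 0.254] sz [0.04  0.042] 46 rgb [74. 68. 62.]
side [351. 166.] 254 zt0.058 ctr [ 0.79  -0.038] sz [0.041 0.088] 37 rgb [76. 63. 49.]
side [179. 161.] 112 zt0.033 ctr [0.461 0.358] sz [0.031 0.029] 71 rgb [75. 69. 63.]
side [ 99. 187.] 821 zt0.047 ctr [0.238 0.454] sz [0.13  0.056] 61 rgb [101.  82.  63.]
side [198. 178.] 116 zt0.032 ctr [0.459 0.275] sz [0.031 0.031] 16 rgb [77. 70. 64.]
side [384. 196.] 359 zt0.054 ctr [ 0.769 -0.206] sz [0.038 0.075] 29 rgb [89. 78. 65.
[... 2472 characters left out ...]
39.] 331 zt0.052 ctr [ 0.356 -0.158] sz [0.048 0.049] 79 rgb [193. 157. 102.]
scene [119. 256.] 788 zt0.046 ctr [0.601 0.426] sz [0.149 0.06 ] 77 rgb [98. 88. 75.]
scene [186. 250.] 243 zt0.031 ctr [0.555 0.255] sz [0.043 0.043] 25 rgb [106. 101.  94.]
scene [429. 258.] 171 zt0.057 ctr [ 0.209 -0.28 ] sz [0.057 0.017] 89 rgb [125. 101.  68.]
scene [192. 279.] 158 zt0.032 ctr [0.458 0.276] sz [0.03  0.031] 55 rgb [111. 105.  97.]
scene [242. 293.] 297 zt0.017 ctr [0.362 0.18 ] sz [0.111 0.02 ] 88 rgb [181. 161. 127.]
scene [159. 292.] 175 zt0.031 ctr [0.461 0.36 ] sz [0.029 0.032] 78 rgb [108. 102.  95.]
scene [146. 387.] 1752 zt0.046 ctr [0.238 0.457] sz [0.128 0.056] 61 rgb [160. 129.  88.]
```

View pics/crop1.png

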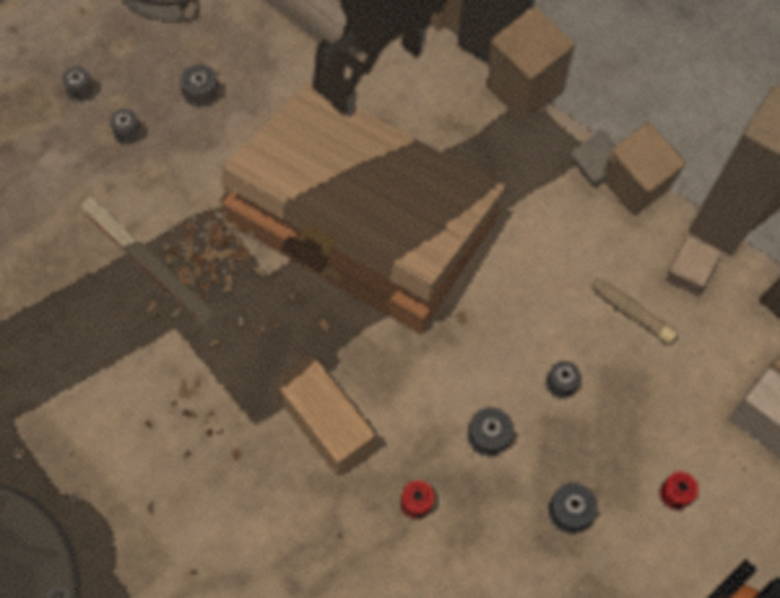

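All six saws are present, and the grey ones are the right targets. The red ones at (418,498) and (680,490) in the crop are decoys. The case yaw is about 9.3°. Next I'll turn the tool and move above the handle.

Emit:
{"fn": "play_rows", "kwargs": {
  "steps": [
    {"claw": 0,"dp": [-0.004,-0.03,0],"angular": [0,0,-6.2]},
    {"claw": 0,"dp": [-0.004,-0.03,0],"angular": [0,0,-6.2]},
    {"claw": 0,"dp": [-0.0,-0.03,0],"angular": [0,0,-6.2]},
    {"claw": 0,"dp": [0.0,-0.027,0],"angular": [0,0,-6.2]},
    {"claw": 0,"dp": [0,0,0],"angular": [0,0,-6.2]},
    {"claw": 0,"dp": [0,0,0],"angular": [0,0,-6.2]},
    {"claw": 0,"dp": [0,0,0],"angular": [0,0,-6.2]},
    {"claw": 0,"dp": [0,0,0],"angular": [0,0,-6.2]}
  ]
}}

```text
clock: 0.82
tcp_pos: [0.4604, -0.0263, 0.2393]
orientation: [-0.0, 0.343, 0.939, -0.0]
wrist_force: [0.6, 0.6, 0.1]
finger_gap: 0.0852
```

Emit:
{"fn": "play_rows", "kwargs": {
  "steps": [
    {"claw": 0,"dp": [0,0,0],"angular": [0,0,-6.2]},
    {"claw": 0,"dp": [0,0,0],"angular": [0,0,-6.2]},
    {"claw": 0,"dp": [0,0,0],"angular": [0,0,-6.2]},
    {"claw": 0,"dp": [0,0,0],"angular": [0,0,-6.2]},
    {"claw": 0,"dp": [0,0,0],"angular": [0,0,-6.2]},
    {"claw": 0,"dp": [0,0,0],"angular": [0,0,-6.2]},
    {"claw": 0,"dp": [0,0,0],"angular": [0,0,-6.2]},
    {"claw": 0,"dp": [0,0,0],"angular": [0,0,-6.2]}
  ]
}}

```text
clock: 1.48
tcp_pos: [0.4605, -0.0262, 0.2391]
orientation: [-0.0, -0.083, 0.997, 0.0]
wrist_force: [-0.2, 0.5, -0.1]
finger_gap: 0.0854
```

Run:
```python
from h import *
s=state(); T=T_tool(); print(s['clock'],s['joint_pos'].round(3),T.round(4).tolist())
im,d,c,W=look('wrist'); save(im,'w1.png'); P=cloud(d,c,W); np.savez('w1.npz',im=im,P=P)
m=(d>0)&(P[...,2]>.062)&(P[...,2]<.12)
q=P[m]; print(m.sum(), cv2.minAreaRect(q[:,:2].astype(np.float32)))
A=np.c_[q[:,:2],np.ones(len(q))]; print(np.linalg.lstsq(A,q[:,2],rcond=None)[0])
```

```text
1.4833 [-0.231  0.094 -0.23   1.247  0.    -0.397] [[-0.9863, -0.1651, -0.0005, 0.4605], [-0.1651, 0.9863, 0.0001, -0.0262], [0.0005, 0.0002, -1.0, 0.2391], [0.0, 0.0, 0.0, 1.0]]
31194 ((0.5871941447257996, -0.06542277336120605), (0.22903035581111908, 0.4258066415786743), 25.32916831970215)
[-0.12458738 -0.04172307  0.15790835]
```

View pics/w1.png

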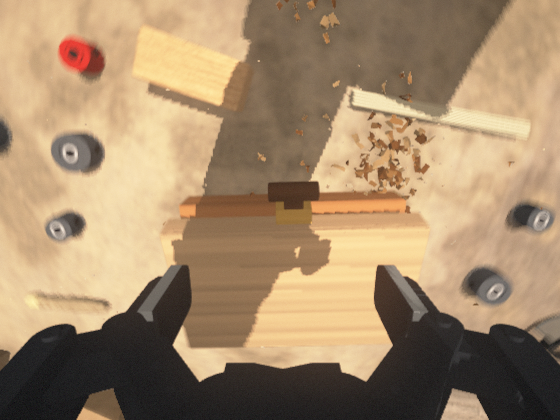

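The wrist view shows the dark handle dowel at about (293,192), px 268–319. The lid's near edge is at row ~216 and its far edge at row ~347.

Run:
```python
from h import *
f=np.load('w1.npz'); im,P=f['im'],f['P']
m=np.zeros(im.shape[:2],bool); m[175:208,260:330]=1; m&=(im.max(2)<80)&(P[...,2]>.045)
q=P[m]; r=cv2.minAreaRect(q[:,:2].astype(np.float32)); print(m.sum(),r,np.percentile(q[:,2],[5,50,95]))
N,L,S,C=cv2.connectedComponentsWithStats(m.astype(np.uint8)); print(S,C)
m=np.zeros(im.shape[:2],bool); m[238:346,195:370]=1; m&=(P[...,2]>.062)&(P[...,2]<.11)
q=P[m]; A=np.c_[q[:,:2],np.ones(len(q))]; print('plane',np.linalg.lstsq(A,q[:,2],rcond=None)[0],q[:,2].min(),q[:,2].max())
# rim band, orange front face top & lid corners
for n,(u,v) in dict(rimL=(181,217),rimR=(408,213),lidFL=(163,233),lidFR=(428,226),lidBL=(190,347),lidBR=(395,347)).items():
    print(n,P[v-4:v+5,u-4:u+5].reshape(-1,3).round(3)[::9].tolist())
```

```text
517 ((0.42739176750183105, -0.019216837361454964), (0.042718566954135895, 0.08173675090074539), 87.9755630493164) [0.09463888 0.09960073 0.10266064]
[[     0      0    560    420 234683]
 [   268    182     47      8    183]
 [   316    184      2      1      2]
 [   303    187      1      1      1]
 [   287    189      1      1      1]
 [   293    189      1      1      1]
 [   283    191      1      1      1]
 [   285    191      1      1      1]
 [   269    192     36     16    315]
 [   288    192      1      1      1]
 [   298    193      1      1      1]
 [   308    195      4      2      4]
 [   306    196      1      2      2]
 [   311    199      1      1      1]
 [   295    206      1      1      1]
 [   298    206      1      1      1]
 [   301    206      1      1      1]] [[279.48193521 209.53527098]
 [287.7431694  184.40437158]
 [316.5        184.        ]
 [303.         187.        ]
 [287.         189.        ]
 [293.         189.        ]
 [283.         191.        ]
 [285.         191.        ]
 [286.85396825 198.71746032]
 [288.         192.        ]
 [298.        
[... 863 characters left out ...]
0.133, 0.104], [0.513, -0.134, 0.102], [0.562, -0.168, 0.003]]
lidFR [[0.487, 0.158, 0.002], [0.463, 0.11, 0.093], [0.464, 0.109, 0.094], [0.464, 0.109, 0.096], [0.465, 0.109, 0.097], [0.466, 0.108, 0.098], [0.466, 0.108, 0.1], [0.466, 0.106, 0.103], [0.467, 0.106, 0.103]]
lidBL [[0.656, -0.107, 0.072], [0.657, -0.107, 0.072], [0.66, -0.107, 0.07], [0.725, -0.123, 0.0], [0.727, -0.122, 0.0], [0.728, -0.122, 0.001], [0.73, -0.122, 0.001], [0.732, -0.122, 0.0], [0.733, -0.122, 0.001]]
lidBR [[0.618, 0.127, 0.071], [0.62, 0.128, 0.071], [0.622, 0.129, 0.07], [0.678, 0.168, -0.0], [0.679, 0.168, -0.0], [0.438, -0.002, 0.307], [0.439, -0.002, 0.307], [0.44, -0.001, 0.306], [0.439, -0.002, 0.308]]
```

Run:
```python
from h import *
f=np.load('w1.npz'); im,P=f['im'],f['P']
c=env.calibration('wrist'); T=T_tool(); W=T@np.array(c['hand_eye'])
print('handle px ray',ray(c,W,293,190,.095), ray(c,W,268,190,.095),ray(c,W,319,190,.095))
Z=P[...,2]
for (a,b) in ((.033,.05),):
    m=(abs(Z-.041)<.004); m[:190]=0;m[222:]=0;m[:,:175]=0;m[:,415:]=0
    hsv=cv2.cvtColor(im,cv2.COLOR_RGB2HSV); 
    q=P[m]; print(m.sum(),cv2.minAreaRect(q[:,:2].astype(np.float32)))
    a=np.radians(9.2); ex=np.array([np.cos(a),np.sin(a)]); ey=np.array([-ex[1],ex[0]])
    print('rim x',np.percentile(q[:,:2]@ex,[1,5,50]),'y',np.percentile(q[:,:2]@ey,[1,99]))
m=(Z>.064)&(Z<.12); m[:225]=0;m[350:]=0;m[:,:155]=0;m[:,435:]=0
N,L,S,C=cv2.connectedComponentsWithStats(m.astype(np.uint8)); i=1+S[1:,4].argmax(); q=P[L==i]
u=q[:,:2]@ex; v=q[:,:2]@ey
print('lid back x',np.percentile(u,[99,99.8]),'y by px',np.percentile(v,[.2,1,99,99.8]))
# yaw from back edge: per column the last row
cols=range(205,385,4); E=np.array([P[np.where(L[:,k]==i)[0].max()-1,k,:2] for k in cols]); print('yaw',np.degrees(np.arctan(-np.polyfit(E[:,1],E[:,0],1)[0])), np.median(E@ex))
```

```text
handle px ray [ 0.45154743 -0.01831482  0.095     ] [ 0.45538631 -0.04072492  0.095     ] [0.44755502 0.00499153 0.095     ]
2688 ((0.48594704270362854, -0.01178579032421112), (0.016332363709807396, 0.25044041872024536), 10.325675010681152)
rim x [0.46809739 0.46936666 0.4771344 ] y [-0.21189039  0.03348228]
lid back x [0.63344029 0.63594774] y by px [-0.21217653 -0.20859433  0.03105187  0.03484578]
yaw 10.313458596013062 0.6331030990043885
```

Emit:
{"fn": "play_rows", "kwargs": {
  "force": 40,
  "steps": [
    {"claw": 0,"dp": [0.0076,0.0094,0],"angular": [0,0,-0.5]},
    {"claw": 0,"dp": [0,0,0.03]},
    {"claw": 0,"dp": [0,0,0.03]},
    {"claw": 0,"dp": [0,0,0.03]},
    {"claw": 0,"dp": [0,0,0.03]},
    {"claw": 0,"dp": [0,0,0.022]},
    {"claw": 0,"dp": [0,0,0.014]},
    {"claw": 0,"dp": [0,0,0]}
  ]
}}

```text
invalid input at $.steps[1]: expected keys claw, dp, angular
```

Emit:
{"fn": "play_rows", "kwargs": {
  "steps": [
    {"claw": 100,"dp": [0,0,0]},
    {"claw": 180,"dp": [0,0,0]},
    {"claw": 255,"dp": [0,0,0]},
    {"claw": 255,"dp": [0,0,0]},
    {"claw": 255,"dp": [0,0,0]},
    {"claw": 255,"dp": [0,0,0]},
    {"claw": 255,"dp": [0,0,0]},
    {"claw": 255,"dp": [0,0,0]}
  ]
}}

```text
invalid input at $.steps[0]: expected keys claw, dp, angular
```

Run:
```python
import numpy as np
p=np.linspace(.273,1.80,25); r=.1924; x=(np.diff(r*np.cos(p))*1e3).round(1); z=(-np.diff(r*np.sin(p))*1e3).round(1)
print(list(zip(x,z)))
from h import *
im,d,c,W=look('wrist'); save(im,'w2.png'); print(state()['wrist_force'],state()['finger_gap'])
```

```text
[(np.float64(-3.7), np.float64(-11.7)), (np.float64(-4.4), np.float64(-11.4)), (np.float64(-5.1), np.float64(-11.1)), (np.float64(-5.8), np.float64(-10.8)), (np.float64(-6.5), np.float64(-10.4)), (np.float64(-7.1), np.float64(-9.9)), (np.float64(-7.8), np.float64(-9.5)), (np.float64(-8.3), np.float64(-9.0)), (np.float64(-8.9), np.float64(-8.4)), (np.float64(-9.4), np.float64(-7.8)), (np.float64(-9.9), np.float64(-7.2)), (np.float64(-10.3), np.float64(-6.6)), (np.float64(-10.7), np.float64(-5.9)), (np.float64(-11.1), np.float64(-5.2)), (np.float64(-11.4), np.float64(-4.5)), (np.float64(-11.6), np.float64(-3.8)), (np.float64(-11.9), np.float64(-3.0)), (np.float64(-12.0), np.float64(-2.2)), (np.float64(-12.2), np.float64(-1.5)), (np.float64(-12.2), np.float64(-0.7)), (np.float64(-12.2), np.float64(0.1)), (np.float64(-12.2), np.float64(0.9)), (np.float64(-12.1), np.float64(1.6)), (np.float64(-12.0), np.float64(2.4))]
[-0.65081397  0.73273721 -0.78932676] 0.08528102985033016
```

View pics/w2.png

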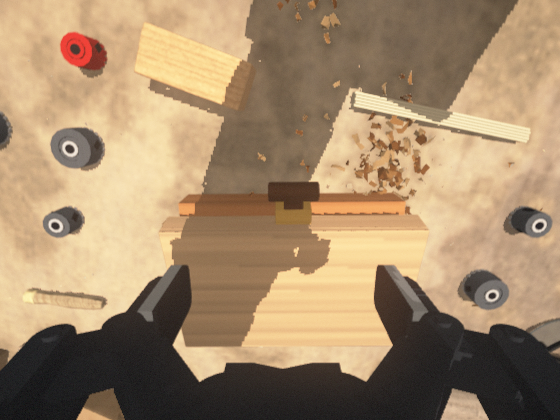

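The calls were refused because every row needs all three keys, and the view is unchanged. I'll resend them.

Emit:
{"fn": "play_rows", "kwargs": {
  "force": 40,
  "steps": [
    {"claw": 0,"dp": [0.0076,0.0094,0],"angular": [0,0,-0.5]},
    {"claw": 0,"dp": [0,0,0.03],"angular": [0,0,0]},
    {"claw": 0,"dp": [0,0,0.03],"angular": [0,0,0]},
    {"claw": 0,"dp": [0,0,0.03],"angular": [0,0,0]},
    {"claw": 0,"dp": [0,0,0.03],"angular": [0,0,0]},
    {"claw": 0,"dp": [0,0,0.022],"angular": [0,0,0]},
    {"claw": 0,"dp": [0,0,0.014],"angular": [0,0,0]},
    {"claw": 60,"dp": [0,0,0],"angular": [0,0,0]}
  ]
}}

```text
clock: 2.25
tcp_pos: [0.4484, -0.0171, 0.0804]
orientation: [-0.003, -0.084, 0.996, 0.001]
wrist_force: [-0.2, 0.6, 0.7]
finger_gap: 0.0754
```

Emit:
{"fn": "play_rows", "kwargs": {
  "steps": [
    {"claw": 120,"dp": [0,0,0],"angular": [0,0,0]},
    {"claw": 180,"dp": [0,0,0],"angular": [0,0,0]},
    {"claw": 255,"dp": [0,0,0],"angular": [0,0,0]},
    {"claw": 255,"dp": [0,0,0],"angular": [0,0,0]},
    {"claw": 255,"dp": [0,0,0],"angular": [0,0,0]},
    {"claw": 255,"dp": [0,0,0],"angular": [0,0,0]},
    {"claw": 255,"dp": [0,0,0],"angular": [0,0,0]},
    {"claw": 255,"dp": [0,0,0],"angular": [0,0,0]}
  ]
}}

```text
clock: 2.92
tcp_pos: [0.452, -0.0179, 0.0836]
orientation: [0.0, -0.085, 0.996, 0.0]
wrist_force: [-1.1, 4.5, 1.1]
finger_gap: 0.0451
```

Emit:
{"fn": "play_rows", "kwargs": {
  "steps": [
    {"claw": 255,"dp": [-0.0037,0,-0.0117],"angular": [0,0,0]},
    {"claw": 255,"dp": [-0.0044,0,-0.0114],"angular": [0,0,0]},
    {"claw": 255,"dp": [-0.0051,0,-0.0111],"angular": [0,0,0]},
    {"claw": 255,"dp": [-0.0058,0,-0.0108],"angular": [0,0,0]},
    {"claw": 255,"dp": [-0.0065,0,-0.0104],"angular": [0,0,0]},
    {"claw": 255,"dp": [-0.0071,0,-0.0099],"angular": [0,0,0]},
    {"claw": 255,"dp": [-0.0078,0,-0.0095],"angular": [0,0,0]},
    {"claw": 255,"dp": [-0.0083,0,-0.009],"angular": [0,0,0]}
  ]
}}

```text
clock: 3.58
tcp_pos: [0.4987, -0.0093, 0.1664]
orientation: [-0.002, -0.085, 0.996, 0.001]
wrist_force: [0.5, 5.5, -5.7]
finger_gap: 0.0444
```

Emit:
{"fn": "play_rows", "kwargs": {
  "steps": [
    {"claw": 255,"dp": [-0.0089,0,-0.0084],"angular": [0,0,0]},
    {"claw": 255,"dp": [-0.0094,0,-0.0078],"angular": [0,0,0]},
    {"claw": 255,"dp": [-0.0099,0,-0.0072],"angular": [0,0,0]},
    {"claw": 255,"dp": [-0.0103,0,-0.0066],"angular": [0,0,0]},
    {"claw": 255,"dp": [-0.0107,0,-0.0059],"angular": [0,0,0]},
    {"claw": 255,"dp": [-0.0111,0,-0.0052],"angular": [0,0,0]},
    {"claw": 255,"dp": [-0.0114,0,-0.0045],"angular": [0,0,0]},
    {"claw": 255,"dp": [-0.0116,0,-0.0038],"angular": [0,0,0]}
  ]
}}

```text
clock: 4.25
tcp_pos: [0.5803, 0.0055, 0.216]
orientation: [-0.002, -0.085, 0.996, 0.001]
wrist_force: [-4.1, 6.6, -0.5]
finger_gap: 0.045
```

Emit:
{"fn": "play_rows", "kwargs": {
  "steps": [
    {"claw": 255,"dp": [-0.0119,0,-0.003],"angular": [0,0,0]},
    {"claw": 255,"dp": [-0.012,0,-0.0022],"angular": [0,0,0]},
    {"claw": 255,"dp": [-0.0122,0,-0.0015],"angular": [0,0,0]},
    {"claw": 255,"dp": [-0.0122,0,-0.0007],"angular": [0,0,0]},
    {"claw": 255,"dp": [-0.0122,0,0.0001],"angular": [0,0,0]},
    {"claw": 255,"dp": [-0.0122,0,0.0009],"angular": [0,0,0]},
    {"claw": 255,"dp": [-0.0121,0,0.0016],"angular": [0,0,0]},
    {"claw": 255,"dp": [-0.012,0,0.0024],"angular": [0,0,0]}
  ]
}}

```text
clock: 4.92
tcp_pos: [0.6772, 0.0231, 0.2197]
orientation: [-0.0, -0.085, 0.996, 0.002]
wrist_force: [-2.8, 10.2, 6.3]
finger_gap: 0.0451
```

Emit:
{"fn": "play_rows", "kwargs": {
  "steps": [
    {"claw": 120,"dp": [0,0,0],"angular": [0,0,0]},
    {"claw": 0,"dp": [0,0,0],"angular": [0,0,0]},
    {"claw": 0,"dp": [0,0,0],"angular": [0,0,0]},
    {"claw": 0,"dp": [0,0,-0.02],"angular": [0,0,0]},
    {"claw": 0,"dp": [0,0,-0.03],"angular": [0,0,0]},
    {"claw": 0,"dp": [0.01,0,-0.03],"angular": [0,0,0]},
    {"claw": 0,"dp": [0.03,0,0],"angular": [0,0,0]},
    {"claw": 0,"dp": [0.04,0,0],"angular": [0,0,0]}
  ]
}}

```text
clock: 5.58
tcp_pos: [0.6012, 0.0054, 0.3004]
orientation: [0.003, -0.084, 0.996, -0.001]
wrist_force: [-0.5, -1.2, 0.2]
finger_gap: 0.0852
```

Emit:
{"fn": "play_rows", "kwargs": {
  "steps": [
    {"claw": 0,"dp": [0.04,0,0],"angular": [0,0,0]},
    {"claw": 0,"dp": [0.04,0,0],"angular": [0,0,0]},
    {"claw": 0,"dp": [0.04,0,0],"angular": [0,0,0]},
    {"claw": 0,"dp": [0.01,0,0.02],"angular": [0,0,0]},
    {"claw": 0,"dp": [0,0,0.02],"angular": [0,0,0]},
    {"claw": 0,"dp": [0,0,0],"angular": [0,0,0]},
    {"claw": 0,"dp": [0,0,0],"angular": [0,0,0]},
    {"claw": 0,"dp": [0,0,0],"angular": [0,0,0]}
  ]
}}

```text
clock: 6.25
tcp_pos: [0.471, -0.0156, 0.2597]
orientation: [0.0, -0.084, 0.996, -0.0]
wrist_force: [0.7, -0.3, 0.3]
finger_gap: 0.0855
```

Run:
```python
from h import *
s=state(); print(s['clock'],s['tcp_pos'])
im,d,c,W=look('wrist'); save(im,'w3.png'); P=cloud(d,c,W); np.savez('w3.npz',im=im,P=P,W=W)
```

```text
6.25 [ 0.47095589 -0.01558127  0.25973074]
```

View pics/w3.png

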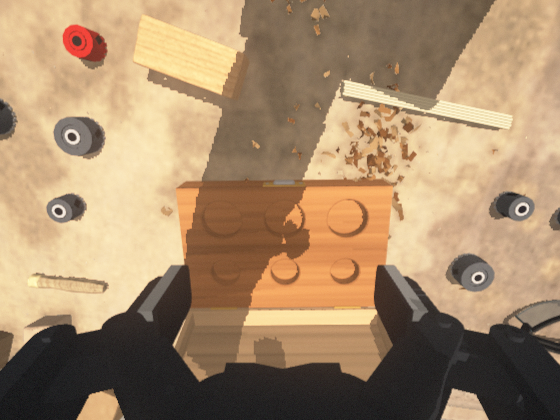

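The lid is open and all six pockets are empty. The large ones are at about (222,217), (284,217) and (347,217). The small ones are at about (227,270), (285,269) and (343,270).

Run:
```python
from h import *
f=np.load('w3.npz'); P,W=f['P'],f['W']; c=env.calibration('wrist')
a=np.radians(10); ex=np.array([np.cos(a),np.sin(a)]); ey=np.array([-ex[1],ex[0]])
Z=P[...,2]; print('rim z',np.median(Z[188:200,200:380]))
m=((Z<.0365)&(Z>.015)).astype(np.uint8); m[:188]=0;m[300:]=0;m[:,:190]=0;m[:,385:]=0
m=cv2.morphologyEx(m,cv2.MORPH_OPEN,np.ones((3,3)))
N,L,S,C=cv2.connectedComponentsWithStats(m); src=[];dst=[]
for i in range(1,N):
    if S[i,4]<60: continue
    v,u=np.where(L==i); q=np.array([ray(c,W,x,y,.04)[:2] for x,y in zip(u,v)],np.float32)
    cc,r=cv2.minEnclosingCircle(q); loc=(np.array(cc)-[.555,0]); print(C[i].round(),S[i,4],np.round(cc,4),round(r*2,4),'case',(loc@ex).round(4),(loc@ey).round(4))
# case front edge & sides on rim
m=abs(Z-.04)<.003; m[:175]=0;m[310:]=0;m[:,:175]=0;m[:,400:]=0
q=P[m][:,:2].astype(np.float32); r=cv2.minAreaRect(q); print(r)
```

```text
rim z 0.04076846793711064
[284. 219.] 1141 [ 0.5173 -0.006 ] 0.0474 case -0.0382 0.0006
[347. 218.] 1140 [0.5034 0.067 ] 0.0474 case -0.0392 0.0749
[222. 219.] 1135 [ 0.5301 -0.0794] 0.0473 case -0.0383 -0.0739
[344. 271.] 528 [0.5722 0.0799] 0.0352 case 0.0308 0.0757
[225. 272.] 526 [ 0.5985 -0.0669] 0.0353 case 0.0312 -0.0735
[285. 272.] 526 [0.5857 0.0061] 0.0351 case 0.0313 0.0007
((0.5569363236427307, 0.0011172741651535034), (0.16296908259391785, 0.2504645884037018), 10.317697525024414)
```

```bash
cat >> h.py <<'E'
def saws(P,c,W,im):
    Z=P[...,2]; m=((Z>.024)&(Z<.036)).astype(np.uint8); m=cv2.morphologyEx(m,cv2.MORPH_OPEN,np.ones((3,3)))
    m&=((im.max(2).astype(int)-im.min(2))<45).astype(np.uint8)
    m=cv2.morphologyEx(m,cv2.MORPH_CLOSE,np.ones((5,5)))
    N,L,S,C=cv2.connectedComponentsWithStats(m); out=[]
    for i in range(1,N):
        if S[i,4]<120: continue
        v,u=np.where(L==i); q=np.array([ray(c,W,x,y,.03)[:2] for x,y in zip(u,v)],np.float32)
        cc,r=cv2.minEnclosingCircle(q); mm=cv2.minAreaRect(q)
        if .024<2*r<.056: print('px',C[i].round(),S[i,4],'ctr',np.round(cc,4),'rect',np.round(mm[0],4),np.round(mm[1],4),'dia',round(2*r,4))
E
python3 - <<'E'
from h import *
f=np.load('w3.npz'); saws(f['P'],env.calibration('wrist'),f['W'],f['im'])
E
```

```text
px [ 74. 136.] 1229 ctr [ 0.4625 -0.2566] rect [ 0.4626 -0.2566] [0.0416 0.0448] dia 0.0458
px [520. 208.] 555 ctr [0.4593 0.2729] rect [0.459  0.2728] [0.0339 0.0303] dia 0.0344
px [ 61. 210.] 549 ctr [ 0.555  -0.2745] rect [ 0.5544 -0.275 ] [0.0322 0.0319] dia 0.035
px [476. 276.] 838 ctr [0.5566 0.2527] rect [0.5559 0.2532] [0.0454 0.0417] dia 0.0469
px [539. 319.] 264 ctr [0.6036 0.3612] rect [0.6034 0.361 ] [0.0139 0.053 ] dia 0.0533
px [551. 346.] 132 ctr [0.6433 0.3919] rect [0.6416 0.3921] [0.0345 0.0113] dia 0.0353
```

```bash
cat >> h.py <<'E'
def to(x,y,z,s=None):
    T=T_tool(); d=T[:3,:3].T@(np.array([x,y,z])-T[:3,3]); print('t %.2f'%state()['clock'],'tcp',T[:3,3].round(4),'dp to',(x,y,z),'=',d.round(4),'f',state()['wrist_force'].round(1),'gap',round(state()['finger_gap'],4))
def near(n='wrist'):
    im,d,c,W=look(n); saws(cloud(d,c,W),c,W,im); return im
E
echo
```

Emit:
{"fn": "play_rows", "kwargs": {
  "steps": [
    {"claw": 0,"dp": [0.0081,-0.039,0.016],"angular": [0,0,0]},
    {"claw": 0,"dp": [0.0081,-0.039,0.016],"angular": [0,0,0]},
    {"claw": 0,"dp": [0.0081,-0.039,0.016],"angular": [0,0,0]},
    {"claw": 0,"dp": [0.0081,-0.039,0.016],"angular": [0,0,0]},
    {"claw": 0,"dp": [0.0081,-0.04,0.018],"angular": [0,0,0]},
    {"claw": 0,"dp": [0.0083,-0.04,0.018],"angular": [0,0,0]},
    {"claw": 0,"dp": [0,0,0],"angular": [0,0,0]},
    {"claw": 0,"dp": [0,0,0],"angular": [0,0,0]}
  ]
}}

```text
clock: 6.97
tcp_pos: [0.4623, -0.2479, 0.1624]
orientation: [-0.001, -0.083, 0.997, 0.0]
wrist_force: [0.6, -0.8, 0.3]
finger_gap: 0.0853
```

Run:
```python
from h import *
im=near(); save(im,'w4.png'); to(.4626,-.257,.026)
```

```text
px [151. 175.] 1970 ctr [ 0.4576 -0.3632] rect [ 0.4579 -0.3632] [0.0418 0.0433] dia 0.0443
px [271. 199.] 1809 ctr [ 0.4627 -0.2584] rect [ 0.4627 -0.2588] [0.0429 0.0416] dia 0.0441
px [529. 254.] 191 ctr [ 0.4739 -0.0112] rect [ 0.4744 -0.0112] [0.0061 0.0337] dia 0.0339
px [237. 287.] 791 ctr [ 0.5539 -0.2773] rect [ 0.554  -0.2772] [0.0327 0.031 ] dia 0.034
t 7.02 tcp [ 0.4626 -0.2467  0.1632] dp to (0.4626, -0.257, 0.026) = [ 0.0016 -0.0103  0.1372] f [ 0.3 -0.1 -0.5] gap 0.0855
```

View pics/w4.png

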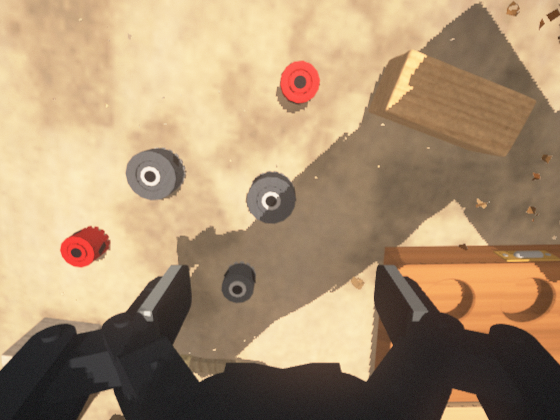

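The picture shows saw A at (271,199), saw E at (151,175) and small saw C at (237,287). The red decoys are at (299,82) and (82,248). Next I'll grasp A.

Emit:
{"fn": "play_rows", "kwargs": {
  "force": 60,
  "steps": [
    {"claw": 0,"dp": [0.0018,-0.0118,0.03],"angular": [0,0,0]},
    {"claw": 0,"dp": [0,0,0.035],"angular": [0,0,0]},
    {"claw": 0,"dp": [0,0,0.035],"angular": [0,0,0]},
    {"claw": 0,"dp": [0,0,0.025],"angular": [0,0,0]},
    {"claw": 0,"dp": [0,0,0.012],"angular": [0,0,0]},
    {"claw": 0,"dp": [0,0,0.004],"angular": [0,0,0]},
    {"claw": 0,"dp": [0,0,0],"angular": [0,0,0]},
    {"claw": 80,"dp": [0,0,0],"angular": [0,0,0]}
  ]
}}

```text
clock: 7.68
tcp_pos: [0.4639, -0.2576, 0.0236]
orientation: [0.001, -0.085, 0.996, -0.001]
wrist_force: [-0.2, 0.1, -0.5]
finger_gap: 0.0755
```

Emit:
{"fn": "play_rows", "kwargs": {
  "steps": [
    {"claw": 140,"dp": [0,0,0],"angular": [0,0,0]},
    {"claw": 200,"dp": [0,0,0],"angular": [0,0,0]},
    {"claw": 200,"dp": [0,0,0],"angular": [0,0,0]},
    {"claw": 200,"dp": [0,0,0],"angular": [0,0,0]},
    {"claw": 200,"dp": [0,0,0],"angular": [0,0,0]},
    {"claw": 200,"dp": [0,0,0],"angular": [0,0,0]},
    {"claw": 200,"dp": [0,0,0],"angular": [0,0,0]},
    {"claw": 200,"dp": [0,0,0],"angular": [0,0,0]}
  ]
}}

```text
clock: 8.35
tcp_pos: [0.4637, -0.2585, 0.024]
orientation: [0.001, -0.085, 0.996, -0.001]
wrist_force: [-0.5, 1.9, 7.3]
finger_gap: 0.0417
```

Run:
```python
from h import *
to(.530,-.0796,.11)
```

```text
t 8.35 tcp [ 0.4637 -0.2585  0.024 ] dp to (0.53, -0.0796, 0.11) = [-0.0957  0.165  -0.0861] f [-0.5  1.9  7.3] gap 0.0417
```

Emit:
{"fn": "play_rows", "kwargs": {
  "steps": [
    {"claw": 200,"dp": [0,0,-0.02],"angular": [0,0,0]},
    {"claw": 200,"dp": [0,0,-0.03],"angular": [0,0,0]},
    {"claw": 200,"dp": [0,0,-0.03],"angular": [0,0,0]},
    {"claw": 200,"dp": [-0.012,0.02,-0.006],"angular": [0,0,0]},
    {"claw": 200,"dp": [-0.02,0.035,0],"angular": [0,0,0]},
    {"claw": 200,"dp": [-0.02,0.035,0],"angular": [0,0,0]},
    {"claw": 200,"dp": [-0.02,0.035,0],"angular": [0,0,0]},
    {"claw": 200,"dp": [-0.0167,0.027,0],"angular": [0,0,0]}
  ]
}}

```text
clock: 9.02
tcp_pos: [0.5247, -0.0907, 0.1089]
orientation: [0.001, -0.085, 0.996, 0.0]
wrist_force: [0.8, -1.0, -1.1]
finger_gap: 0.0416
```

Emit:
{"fn": "play_rows", "kwargs": {
  "steps": [
    {"claw": 200,"dp": [-0.008,0.013,0],"angular": [0,0,0]},
    {"claw": 200,"dp": [0,0,0.02],"angular": [0,0,0]},
    {"claw": 200,"dp": [0,0,0.015],"angular": [0,0,0]},
    {"claw": 200,"dp": [0,0,0],"angular": [0,0,0]},
    {"claw": 200,"dp": [0,0,0],"angular": [0,0,0]},
    {"claw": 200,"dp": [0,0,0],"angular": [0,0,0]},
    {"claw": 200,"dp": [0,0,0],"angular": [0,0,0]},
    {"claw": 200,"dp": [0,0,0],"angular": [0,0,0]}
  ]
}}

```text
clock: 9.68
tcp_pos: [0.5307, -0.0794, 0.0743]
orientation: [0.001, -0.084, 0.996, -0.0]
wrist_force: [0.3, 0.7, -0.2]
finger_gap: 0.0419
```

Run:
```python
from h import *
im,d,c,W=look('wrist'); save(im,'w5.png'); to(.531,-.0796,.05)
```

```text
t 9.73 tcp [ 0.5306 -0.0794  0.0741] dp to (0.531, -0.0796, 0.05) = [-0.0003 -0.0003  0.0241] f [-0.1  0.1 -1.5] gap 0.0414
```

View pics/w5.png

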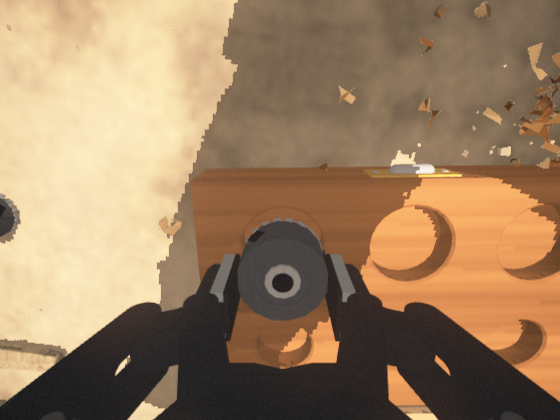

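The saw is held square over large pocket 2. The pocket's rim shows just beyond it at (283,225). I'll lower it.

Emit:
{"fn": "play_rows", "kwargs": {
  "steps": [
    {"claw": 200,"dp": [0,0,0.006],"angular": [0,0,0]},
    {"claw": 200,"dp": [0,0,0.006],"angular": [0,0,0]},
    {"claw": 200,"dp": [0,0,0.004],"angular": [0,0,0]},
    {"claw": 200,"dp": [0,0,0.003],"angular": [0,0,0]},
    {"claw": 200,"dp": [0,0,0.003],"angular": [0,0,0]},
    {"claw": 200,"dp": [0,0,0.001],"angular": [0,0,0]},
    {"claw": 200,"dp": [0,0,0],"angular": [0,0,0]},
    {"claw": 200,"dp": [0,0,0],"angular": [0,0,0]}
  ]
}}

```text
clock: 10.4
tcp_pos: [0.53, -0.0788, 0.0501]
orientation: [-0.0, -0.085, 0.996, 0.0]
wrist_force: [0.8, -0.9, -0.6]
finger_gap: 0.0417
```

Emit:
{"fn": "play_rows", "kwargs": {
  "steps": [
    {"claw": 100,"dp": [0,0,0],"angular": [0,0,0]},
    {"claw": 60,"dp": [0,0,0],"angular": [0,0,0]},
    {"claw": 60,"dp": [0,0,0],"angular": [0,0,0]},
    {"claw": 60,"dp": [0,0,0],"angular": [0,0,0]},
    {"claw": 60,"dp": [0,0,-0.02],"angular": [0,0,0]},
    {"claw": 30,"dp": [0,0,-0.03],"angular": [0,0,0]},
    {"claw": 0,"dp": [0,0,-0.03],"angular": [0,0,0]},
    {"claw": 0,"dp": [0.017,-0.038,-0.03],"angular": [0,0,0]}
  ]
}}

```text
clock: 11.07
tcp_pos: [0.5227, -0.1082, 0.1566]
orientation: [0.001, -0.088, 0.996, 0.001]
wrist_force: [0.8, -1.6, -0.3]
finger_gap: 0.0857
```

Emit:
{"fn": "play_rows", "kwargs": {
  "steps": [
    {"claw": 0,"dp": [0.017,-0.0385,0],"angular": [0,0,0]},
    {"claw": 0,"dp": [0.017,-0.0385,0],"angular": [0,0,0]},
    {"claw": 0,"dp": [0.017,-0.0385,0],"angular": [0,0,0]},
    {"claw": 0,"dp": [0.017,-0.0385,0],"angular": [0,0,0]},
    {"claw": 0,"dp": [0.017,-0.0385,0],"angular": [0,0,0]},
    {"claw": 0,"dp": [0.017,-0.0385,0],"angular": [0,0,0]},
    {"claw": 0,"dp": [0,0,0],"angular": [0,0,0]},
    {"claw": 0,"dp": [0,0,0],"angular": [0,0,0]}
  ]
}}

```text
clock: 11.73
tcp_pos: [0.4597, -0.3564, 0.1544]
orientation: [0.0, -0.082, 0.997, -0.0]
wrist_force: [-0.9, 0.6, 1.2]
finger_gap: 0.0853
```

```bash
cat >> h.py <<'E'
def placed():
    # heights of saw tops in pockets from side camera, by ray onto z=.054 plane
    im,d,c,W=look('side'); P=cloud(d,c,W); a=np.radians(10.2); R2=np.array([[np.cos(a),-np.sin(a)],[np.sin(a),np.cos(a)]])
    for n,x,y in (('L0',-.04,.075),('L1',-.04,0),('L2',-.04,-.075),('S0',.03,.075),('S1',.03,0),('S2',.03,-.075)):
        w=R2@[x,y]+[.556,.001]; k=np.linalg.norm(P[...,:2]-w,axis=-1)<.011; z=P[k][:,2]
        print(n,k.sum(),np.percentile(z,[10,50,90]).round(4) if k.sum() else None)
E
python3 - <<'E'
from h import *
near(); to(.4578,-.3632,.024); placed()
E
```

```text
px [274. 200.] 1892 ctr [ 0.4578 -0.3641] rect [ 0.4581 -0.3647] [0.0426 0.0417] dia 0.0435
px [ 30. 235.] 122 ctr [ 0.5236 -0.5713] rect [ 0.5236 -0.5713] [0.0069 0.0269] dia 0.0271
px [347. 310.] 760 ctr [ 0.554  -0.2785] rect [ 0.5539 -0.2786] [0.0325 0.0305] dia 0.0337
t 11.78 tcp [ 0.46   -0.3546  0.1543] dp to (0.4578, -0.3632, 0.024) = [ 0.0036 -0.0082  0.1303] f [ 0.2 -0.2 -0.1] gap 0.0856
L0 0 None
L1 0 None
L2 12 [0.0499 0.052  0.056 ]
S0 0 None
S1 0 None
S2 0 None
```

Emit:
{"fn": "play_rows", "kwargs": {
  "steps": [
    {"claw": 0,"dp": [0.0037,-0.0095,0.03],"angular": [0,0,0]},
    {"claw": 0,"dp": [0,0,0.035],"angular": [0,0,0]},
    {"claw": 0,"dp": [0,0,0.03],"angular": [0,0,0]},
    {"claw": 0,"dp": [0,0,0.02],"angular": [0,0,0]},
    {"claw": 0,"dp": [0,0,0.012],"angular": [0,0,0]},
    {"claw": 0,"dp": [0,0,0.004],"angular": [0,0,0]},
    {"claw": 0,"dp": [0,0,0],"angular": [0,0,0]},
    {"claw": 80,"dp": [0,0,0],"angular": [0,0,0]}
  ]
}}

```text
clock: 12.5
tcp_pos: [0.4594, -0.3633, 0.0243]
orientation: [0.0, -0.085, 0.996, -0.0]
wrist_force: [0.1, -0.2, 0.9]
finger_gap: 0.0757
```

Emit:
{"fn": "play_rows", "kwargs": {
  "steps": [
    {"claw": 140,"dp": [0,0,0],"angular": [0,0,0]},
    {"claw": 200,"dp": [0,0,0],"angular": [0,0,0]},
    {"claw": 200,"dp": [0,0,0],"angular": [0,0,0]},
    {"claw": 200,"dp": [0,0,0],"angular": [0,0,0]},
    {"claw": 200,"dp": [0,0,0],"angular": [0,0,0]},
    {"claw": 200,"dp": [0,0,0],"angular": [0,0,0]},
    {"claw": 200,"dp": [0,0,0],"angular": [0,0,0]},
    {"claw": 200,"dp": [0,0,0],"angular": [0,0,0]}
  ]
}}

```text
clock: 13.17
tcp_pos: [0.4595, -0.3648, 0.0253]
orientation: [0.001, -0.085, 0.996, -0.001]
wrist_force: [-0.3, 0.4, 5.5]
finger_gap: 0.0411
```

Emit:
{"fn": "play_rows", "kwargs": {
  "steps": [
    {"claw": 200,"dp": [0,0,-0.02],"angular": [0,0,0]},
    {"claw": 200,"dp": [0,0,-0.03],"angular": [0,0,0]},
    {"claw": 200,"dp": [0,0,-0.03],"angular": [0,0,0]},
    {"claw": 200,"dp": [-0.0082,0.0235,-0.01],"angular": [0,0,0]},
    {"claw": 200,"dp": [-0.012,0.035,0],"angular": [0,0,0]},
    {"claw": 200,"dp": [-0.012,0.035,0],"angular": [0,0,0]},
    {"claw": 200,"dp": [-0.012,0.035,0],"angular": [0,0,0]},
    {"claw": 200,"dp": [-0.012,0.035,0],"angular": [0,0,0]}
  ]
}}

```text
clock: 13.83
tcp_pos: [0.4866, -0.1922, 0.1144]
orientation: [0.001, -0.084, 0.996, -0.0]
wrist_force: [0.2, 0.5, -1.8]
finger_gap: 0.0408
```

Emit:
{"fn": "play_rows", "kwargs": {
  "steps": [
    {"claw": 200,"dp": [-0.012,0.035,0],"angular": [0,0,0]},
    {"claw": 200,"dp": [-0.012,0.035,0],"angular": [0,0,0]},
    {"claw": 200,"dp": [-0.012,0.035,0],"angular": [0,0,0]},
    {"claw": 200,"dp": [-0.012,0.035,0],"angular": [0,0,0]},
    {"claw": 200,"dp": [-0.01,0.03,0],"angular": [0,0,0]},
    {"claw": 200,"dp": [-0.004,0.01,0],"angular": [0,0,0]},
    {"claw": 200,"dp": [0,0,0],"angular": [0,0,0]},
    {"claw": 200,"dp": [0,0,0],"angular": [0,0,0]}
  ]
}}

```text
clock: 14.5
tcp_pos: [0.5174, -0.0054, 0.1139]
orientation: [0.0, -0.085, 0.996, -0.0]
wrist_force: [0.5, -0.7, 0.1]
finger_gap: 0.0416
```

Run:
```python
from h import *
to(.5168,-.006,.05); im,d,c,W=look('wrist'); save(im,'w6.png')
```

```text
t 14.50 tcp [ 0.5174 -0.0054  0.1139] dp to (0.5168, -0.006, 0.05) = [ 0.0007 -0.0004  0.0639] f [ 0.5 -0.7  0.1] gap 0.0416
```

Emit:
{"fn": "play_rows", "kwargs": {
  "steps": [
    {"claw": 200,"dp": [-0.001,-0.0006,0.02],"angular": [0,0,0]},
    {"claw": 200,"dp": [0,0,0.02],"angular": [0,0,0]},
    {"claw": 200,"dp": [0,0,0.007],"angular": [0,0,0]},
    {"claw": 200,"dp": [0,0,0.005],"angular": [0,0,0]},
    {"claw": 200,"dp": [0,0,0.004],"angular": [0,0,0]},
    {"claw": 200,"dp": [0,0,0.004],"angular": [0,0,0]},
    {"claw": 200,"dp": [0,0,0.003],"angular": [0,0,0]},
    {"claw": 200,"dp": [0,0,0],"angular": [0,0,0]}
  ]
}}

```text
clock: 15.22
tcp_pos: [0.5183, -0.0061, 0.0504]
orientation: [0.0, -0.084, 0.996, -0.0]
wrist_force: [-0.4, -1.2, 0.2]
finger_gap: 0.0415
```

Emit:
{"fn": "play_rows", "kwargs": {
  "steps": [
    {"claw": 110,"dp": [0,0,0],"angular": [0,0,0]},
    {"claw": 110,"dp": [0,0,0],"angular": [0,0,0]},
    {"claw": 110,"dp": [0,0,0],"angular": [0,0,0]},
    {"claw": 110,"dp": [0,0,0],"angular": [0,0,0]},
    {"claw": 110,"dp": [0,0,-0.02],"angular": [0,0,0]},
    {"claw": 60,"dp": [0,0,-0.03],"angular": [0,0,0]},
    {"claw": 0,"dp": [0,0,-0.03],"angular": [0,0,0]},
    {"claw": 0,"dp": [0.001,-0.036,-0.02],"angular": [0,0,0]}
  ]
}}

```text
clock: 15.88
tcp_pos: [0.5231, -0.0376, 0.1533]
orientation: [0.001, -0.088, 0.996, 0.001]
wrist_force: [0.6, -0.2, 0.3]
finger_gap: 0.0822
```

Emit:
{"fn": "play_rows", "kwargs": {
  "steps": [
    {"claw": 0,"dp": [0.0015,-0.04,0],"angular": [0,0,0]},
    {"claw": 0,"dp": [0.0015,-0.04,0],"angular": [0,0,0]},
    {"claw": 0,"dp": [0.0015,-0.04,0],"angular": [0,0,0]},
    {"claw": 0,"dp": [0.0015,-0.04,0],"angular": [0,0,0]},
    {"claw": 0,"dp": [0.0015,-0.04,0],"angular": [0,0,0]},
    {"claw": 0,"dp": [0.0015,-0.038,0],"angular": [0,0,0]},
    {"claw": 0,"dp": [0,0,0],"angular": [0,0,0]},
    {"claw": 0,"dp": [0,0,0],"angular": [0,0,0]}
  ]
}}

```text
clock: 16.55
tcp_pos: [0.5545, -0.28, 0.1501]
orientation: [0.0, -0.083, 0.997, -0.0]
wrist_force: [0.3, 0.5, -0.7]
finger_gap: 0.0856
```

Run:
```python
from h import *
near(); to(.554,-.2778,.024); placed()
```

```text
px [286. 206.] 1044 ctr [ 0.5551 -0.2772] rect [ 0.5553 -0.2771] [0.0309 0.0305] dia 0.0322
px [112. 294.] 288 ctr [ 0.6654 -0.4217] rect [ 0.6654 -0.4216] [0.0501 0.0056] dia 0.0506
px [230. 361.] 181 ctr [ 0.7249 -0.304 ] rect [ 0.7232 -0.3044] [0.0077 0.0381] dia 0.0383
t 16.60 tcp [ 0.5542 -0.2782  0.1502] dp to (0.554, -0.2778, 0.024) = [1.000e-04 4.000e-04 1.262e-01] f [-0.9  0.1 -0.1] gap 0.0854
L0 39 [0.0212 0.0246 0.0267]
L1 43 [0.0504 0.0533 0.0559]
L2 47 [0.0496 0.0526 0.0557]
S0 38 [0.022  0.0243 0.0274]
S1 38 [0.0217 0.0239 0.0267]
S2 39 [0.0225 0.0249 0.0274]
```

Emit:
{"fn": "play_rows", "kwargs": {
  "steps": [
    {"claw": 0,"dp": [0,0.001,0.03],"angular": [0,0,0]},
    {"claw": 0,"dp": [0,0,0.035],"angular": [0,0,0]},
    {"claw": 0,"dp": [0,0,0.03],"angular": [0,0,0]},
    {"claw": 0,"dp": [0,0,0.02],"angular": [0,0,0]},
    {"claw": 0,"dp": [0,0,0.009],"angular": [0,0,0]},
    {"claw": 0,"dp": [0,0,0.002],"angular": [0,0,0]},
    {"claw": 0,"dp": [0,0,0],"angular": [0,0,0]},
    {"claw": 80,"dp": [0,0,0],"angular": [0,0,0]}
  ]
}}

```text
clock: 17.32
tcp_pos: [0.5556, -0.2768, 0.0263]
orientation: [0.001, -0.085, 0.996, -0.001]
wrist_force: [-0.1, -0.8, -0.3]
finger_gap: 0.0752
```

Emit:
{"fn": "play_rows", "kwargs": {
  "steps": [
    {"claw": 140,"dp": [0,0,0],"angular": [0,0,0]},
    {"claw": 220,"dp": [0,0,0],"angular": [0,0,0]},
    {"claw": 220,"dp": [0,0,0],"angular": [0,0,0]},
    {"claw": 220,"dp": [0,0,0],"angular": [0,0,0]},
    {"claw": 220,"dp": [0,0,0],"angular": [0,0,0]},
    {"claw": 220,"dp": [0,0,0],"angular": [0,0,0]},
    {"claw": 220,"dp": [0,0,0],"angular": [0,0,0]},
    {"claw": 220,"dp": [0,0,0],"angular": [0,0,0]}
  ]
}}

```text
clock: 17.98
tcp_pos: [0.5552, -0.2773, 0.0259]
orientation: [0.001, -0.084, 0.996, -0.001]
wrist_force: [0.5, -0.3, 4.9]
finger_gap: 0.0293
```

Emit:
{"fn": "play_rows", "kwargs": {
  "steps": [
    {"claw": 220,"dp": [0,0,-0.02],"angular": [0,0,0]},
    {"claw": 220,"dp": [0,0,-0.03],"angular": [0,0,0]},
    {"claw": 220,"dp": [0,0,-0.03],"angular": [0,0,0]},
    {"claw": 220,"dp": [-0.012,0.03,-0.01],"angular": [0,0,0]},
    {"claw": 220,"dp": [-0.0132,0.034,0],"angular": [0,0,0]},
    {"claw": 220,"dp": [-0.0132,0.034,0],"angular": [0,0,0]},
    {"claw": 220,"dp": [-0.0132,0.034,0],"angular": [0,0,0]},
    {"claw": 220,"dp": [-0.0132,0.034,0],"angular": [0,0,0]}
  ]
}}

```text
clock: 18.65
tcp_pos: [0.5904, -0.1009, 0.115]
orientation: [0.0, -0.084, 0.996, -0.0]
wrist_force: [0.8, 1.0, -0.8]
finger_gap: 0.0292
```

Emit:
{"fn": "play_rows", "kwargs": {
  "steps": [
    {"claw": 220,"dp": [-0.0134,0.034,0],"angular": [0,0,0]},
    {"claw": 220,"dp": [0,0,0],"angular": [0,0,0]},
    {"claw": 220,"dp": [0,0,0.015],"angular": [0,0,0]},
    {"claw": 220,"dp": [0,0,0.015],"angular": [0,0,0]},
    {"claw": 220,"dp": [0,0,0.008],"angular": [0,0,0]},
    {"claw": 220,"dp": [0,0,0],"angular": [0,0,0]},
    {"claw": 220,"dp": [0,0,0],"angular": [0,0,0]},
    {"claw": 220,"dp": [0,0,0],"angular": [0,0,0]}
  ]
}}

```text
clock: 19.32
tcp_pos: [0.5982, -0.067, 0.0772]
orientation: [0.0, -0.084, 0.996, -0.0]
wrist_force: [0.1, -0.9, -0.4]
finger_gap: 0.029
```

Run:
```python
from h import *
to(.5985,-.067,.05); im,d,c,W=look('wrist'); save(im,'w7.png')
```

```text
t 19.32 tcp [ 0.5982 -0.067   0.0772] dp to (0.5985, -0.067, 0.05) = [-0.0003 -0.0001  0.0272] f [ 0.1 -0.9 -0.4] gap 0.029
```

Emit:
{"fn": "play_rows", "kwargs": {
  "steps": [
    {"claw": 220,"dp": [-0.0003,0,0.007],"angular": [0,0,0]},
    {"claw": 220,"dp": [0,0,0.006],"angular": [0,0,0]},
    {"claw": 220,"dp": [0,0,0.004],"angular": [0,0,0]},
    {"claw": 220,"dp": [0,0,0.004],"angular": [0,0,0]},
    {"claw": 220,"dp": [0,0,0.003],"angular": [0,0,0]},
    {"claw": 220,"dp": [0,0,0.002],"angular": [0,0,0]},
    {"claw": 220,"dp": [0,0,0],"angular": [0,0,0]},
    {"claw": 220,"dp": [0,0,0],"angular": [0,0,0]}
  ]
}}

```text
clock: 20.03
tcp_pos: [0.5981, -0.0663, 0.0505]
orientation: [0.0, -0.085, 0.996, -0.0]
wrist_force: [0.4, -0.6, -1.5]
finger_gap: 0.029
```

Emit:
{"fn": "play_rows", "kwargs": {
  "steps": [
    {"claw": 130,"dp": [0,0,0],"angular": [0,0,0]},
    {"claw": 130,"dp": [0,0,0],"angular": [0,0,0]},
    {"claw": 130,"dp": [0,0,0],"angular": [0,0,0]},
    {"claw": 130,"dp": [0,0,0],"angular": [0,0,0]},
    {"claw": 130,"dp": [0,0,-0.02],"angular": [0,0,0]},
    {"claw": 100,"dp": [0,0,-0.03],"angular": [0,0,0]},
    {"claw": 60,"dp": [0.02,0,-0.03],"angular": [0,0,0]},
    {"claw": 0,"dp": [0,0.036,-0.02],"angular": [0,0,0]}
  ]
}}

```text
clock: 20.7
tcp_pos: [0.5726, -0.0391, 0.153]
orientation: [0.001, -0.081, 0.997, -0.002]
wrist_force: [0.8, 1.1, -0.0]
finger_gap: 0.0744
```

Emit:
{"fn": "play_rows", "kwargs": {
  "steps": [
    {"claw": 0,"dp": [0,0.041,0],"angular": [0,0,0]},
    {"claw": 0,"dp": [0,0.041,0],"angular": [0,0,0]},
    {"claw": 0,"dp": [0,0.041,0],"angular": [0,0,0]},
    {"claw": 0,"dp": [0,0.041,0],"angular": [0,0,0]},
    {"claw": 0,"dp": [-0.01,0.041,0],"angular": [0,0,0]},
    {"claw": 0,"dp": [-0.01,0.041,0],"angular": [0,0,0]},
    {"claw": 0,"dp": [-0.011,0.039,0],"angular": [0,0,0]},
    {"claw": 0,"dp": [0,0,0],"angular": [0,0,0]}
  ]
}}

```text
clock: 21.37
tcp_pos: [0.5549, 0.2577, 0.1507]
orientation: [0.001, -0.088, 0.996, 0.002]
wrist_force: [0.4, -0.3, 0.0]
finger_gap: 0.0851
```

Emit:
{"fn": "play_rows", "kwargs": {
  "steps": [
    {"claw": 0,"dp": [0,0,0],"angular": [0,0,0]},
    {"claw": 0,"dp": [0,0,0],"angular": [0,0,0]},
    {"claw": 0,"dp": [0,0,0],"angular": [0,0,0]},
    {"claw": 0,"dp": [0,0,0],"angular": [0,0,0]},
    {"claw": 0,"dp": [0,0,0],"angular": [0,0,0]},
    {"claw": 0,"dp": [0,0,0],"angular": [0,0,0]},
    {"claw": 0,"dp": [0,0,0],"angular": [0,0,0]},
    {"claw": 0,"dp": [0,0,0],"angular": [0,0,0]}
  ]
}}

```text
clock: 22.03
tcp_pos: [0.5549, 0.2503, 0.1507]
orientation: [0.0, -0.084, 0.996, 0.0]
wrist_force: [-0.3, 0.1, 1.0]
finger_gap: 0.0852
```

Run:
```python
from h import *
near(); to(.5555,.2533,.024); placed()
```

```text
px [336.  91.] 1374 ctr [0.4593 0.2749] rect [0.4592 0.2751] [0.03   0.0306] dia 0.0313
px [441. 113.] 1378 ctr [0.461  0.3585] rect [0.4613 0.3585] [0.0297 0.0325] dia 0.033
px [288. 207.] 1920 ctr [0.5559 0.2553] rect [0.5559 0.2549] [0.0423 0.0424] dia 0.0436
px [423. 262.] 237 ctr [0.5875 0.3854] rect [0.5859 0.3847] [0.0073 0.0493] dia 0.0495
px [551. 335.] 130 ctr [0.64   0.5293] rect [0.64   0.5286] [0.0392 0.006 ] dia 0.0395
px [477. 324.] 167 ctr [0.6393 0.4528] rect [0.6407 0.4528] [0.0059 0.032 ] dia 0.0323
t 22.08 tcp [0.5549 0.2505 0.1506] dp to (0.5555, 0.2533, 0.024) = [-0.001   0.0027  0.1266] f [-0.5 -0.4  0.2] gap 0.0857
L0 42 [0.0222 0.0249 0.028 ]
L1 43 [0.0512 0.0543 0.0567]
L2 47 [0.0506 0.0538 0.0557]
S0 34 [0.0223 0.0248 0.0271]
S1 37 [0.0216 0.0246 0.0264]
S2 43 [0.0512 0.0533 0.0568]
```

Emit:
{"fn": "play_rows", "kwargs": {
  "steps": [
    {"claw": 0,"dp": [-0.0017,0.0041,0.03],"angular": [0,0,0]},
    {"claw": 0,"dp": [0,0,0.035],"angular": [0,0,0]},
    {"claw": 0,"dp": [0,0,0.03],"angular": [0,0,0]},
    {"claw": 0,"dp": [0,0,0.02],"angular": [0,0,0]},
    {"claw": 0,"dp": [0,0,0.009],"angular": [0,0,0]},
    {"claw": 0,"dp": [0,0,0.003],"angular": [0,0,0]},
    {"claw": 0,"dp": [0,0,0],"angular": [0,0,0]},
    {"claw": 80,"dp": [0,0,0],"angular": [0,0,0]}
  ]
}}

```text
clock: 22.8
tcp_pos: [0.5569, 0.2555, 0.0249]
orientation: [0.001, -0.085, 0.996, 0.0]
wrist_force: [0.1, 0.6, 0.3]
finger_gap: 0.0755
```

Emit:
{"fn": "play_rows", "kwargs": {
  "steps": [
    {"claw": 140,"dp": [0,0,0],"angular": [0,0,0]},
    {"claw": 200,"dp": [0,0,0],"angular": [0,0,0]},
    {"claw": 200,"dp": [0,0,0],"angular": [0,0,0]},
    {"claw": 200,"dp": [0,0,0],"angular": [0,0,0]},
    {"claw": 200,"dp": [0,0,0],"angular": [0,0,0]},
    {"claw": 200,"dp": [0,0,0],"angular": [0,0,0]},
    {"claw": 200,"dp": [0,0,0],"angular": [0,0,0]},
    {"claw": 200,"dp": [0,0,0],"angular": [0,0,0]}
  ]
}}

```text
clock: 23.47
tcp_pos: [0.5571, 0.2557, 0.0255]
orientation: [0.002, -0.085, 0.996, 0.0]
wrist_force: [-1.1, 0.1, 5.7]
finger_gap: 0.0414
```

Emit:
{"fn": "play_rows", "kwargs": {
  "steps": [
    {"claw": 200,"dp": [0,0,-0.02],"angular": [0,0,0]},
    {"claw": 200,"dp": [0,0,-0.03],"angular": [0,0,0]},
    {"claw": 200,"dp": [0,0,-0.03],"angular": [0,0,0]},
    {"claw": 200,"dp": [0.014,-0.03,-0.01],"angular": [0,0,0]},
    {"claw": 200,"dp": [0.014,-0.03,0],"angular": [0,0,0]},
    {"claw": 200,"dp": [0.014,-0.03,0],"angular": [0,0,0]},
    {"claw": 200,"dp": [0.014,-0.03,0],"angular": [0,0,0]},
    {"claw": 200,"dp": [0.014,-0.03,0],"angular": [0,0,0]}
  ]
}}

```text
clock: 24.13
tcp_pos: [0.5117, 0.0944, 0.1143]
orientation: [0.001, -0.085, 0.996, -0.0]
wrist_force: [1.0, -0.1, -1.1]
finger_gap: 0.0418
```

Emit:
{"fn": "play_rows", "kwargs": {
  "steps": [
    {"claw": 200,"dp": [0.0134,-0.0261,0],"angular": [0,0,0]},
    {"claw": 200,"dp": [0,0,0],"angular": [0,0,0]},
    {"claw": 200,"dp": [0,0,0.015],"angular": [0,0,0]},
    {"claw": 200,"dp": [0,0,0.015],"angular": [0,0,0]},
    {"claw": 200,"dp": [0,0,0.008],"angular": [0,0,0]},
    {"claw": 200,"dp": [0,0,0],"angular": [0,0,0]},
    {"claw": 200,"dp": [0,0,0],"angular": [0,0,0]},
    {"claw": 200,"dp": [0,0,0],"angular": [0,0,0]}
  ]
}}

```text
clock: 24.8
tcp_pos: [0.5038, 0.0679, 0.0762]
orientation: [0.001, -0.085, 0.996, -0.0]
wrist_force: [-0.3, 0.4, -1.3]
finger_gap: 0.0415
```

Run:
```python
from h import *
to(.5032,.0672,.05)
```

```text
t 24.80 tcp [0.5038 0.0679 0.0762] dp to (0.5032, 0.0672, 0.05) = [ 0.0007 -0.0006  0.0262] f [-0.3  0.4 -1.3] gap 0.0415
```

Emit:
{"fn": "play_rows", "kwargs": {
  "steps": [
    {"claw": 200,"dp": [-0.0005,-0.0006,0.007],"angular": [0,0,0]},
    {"claw": 200,"dp": [0,0,0.006],"angular": [0,0,0]},
    {"claw": 200,"dp": [0,0,0.004],"angular": [0,0,0]},
    {"claw": 200,"dp": [0,0,0.004],"angular": [0,0,0]},
    {"claw": 200,"dp": [0,0,0.003],"angular": [0,0,0]},
    {"claw": 200,"dp": [0,0,0.001],"angular": [0,0,0]},
    {"claw": 200,"dp": [0,0,0],"angular": [0,0,0]},
    {"claw": 200,"dp": [0,0,0],"angular": [0,0,0]}
  ]
}}

```text
clock: 25.47
tcp_pos: [0.5039, 0.067, 0.0505]
orientation: [0.0, -0.085, 0.996, -0.0]
wrist_force: [-0.1, -0.3, -1.7]
finger_gap: 0.0414
```

Emit:
{"fn": "play_rows", "kwargs": {
  "steps": [
    {"claw": 110,"dp": [0,0,0],"angular": [0,0,0]},
    {"claw": 110,"dp": [0,0,0],"angular": [0,0,0]},
    {"claw": 110,"dp": [0,0,0],"angular": [0,0,0]},
    {"claw": 110,"dp": [0,0,0],"angular": [0,0,0]},
    {"claw": 110,"dp": [0,0,-0.02],"angular": [0,0,0]},
    {"claw": 60,"dp": [0,0,-0.03],"angular": [0,0,0]},
    {"claw": 0,"dp": [0,0,-0.03],"angular": [0,0,0]},
    {"claw": 0,"dp": [0.001,0.0325,-0.02],"angular": [0,0,0]}
  ]
}}

```text
clock: 26.13
tcp_pos: [0.4999, 0.0959, 0.1533]
orientation: [0.002, -0.082, 0.997, -0.001]
wrist_force: [2.6, 0.4, 0.2]
finger_gap: 0.0825
```

Emit:
{"fn": "play_rows", "kwargs": {
  "steps": [
    {"claw": 0,"dp": [0.0016,0.036,0],"angular": [0,0,0]},
    {"claw": 0,"dp": [0.0016,0.036,0],"angular": [0,0,0]},
    {"claw": 0,"dp": [0.0016,0.036,0],"angular": [0,0,0]},
    {"claw": 0,"dp": [0.0016,0.036,0],"angular": [0,0,0]},
    {"claw": 0,"dp": [0.0016,0.036,0],"angular": [0,0,0]},
    {"claw": 0,"dp": [0,0,0],"angular": [0,0,0]},
    {"claw": 0,"dp": [0,0,0],"angular": [0,0,0]},
    {"claw": 0,"dp": [0,0,0],"angular": [0,0,0]}
  ]
}}

```text
clock: 26.8
tcp_pos: [0.459, 0.2749, 0.1505]
orientation: [-0.0, -0.085, 0.996, -0.0]
wrist_force: [0.6, -0.6, 0.5]
finger_gap: 0.0852
```

Run:
```python
from h import *
near(); to(.4592,.275,.026); placed()
```

```text
px [283. 204.] 1014 ctr [0.4583 0.2754] rect [0.4585 0.2753] [0.0308 0.0297] dia 0.0316
px [379. 222.] 1009 ctr [0.4603 0.3586] rect [0.4601 0.3589] [0.0314 0.0309] dia 0.0329
px [553. 337.] 157 ctr [0.5443 0.5545] rect [0.5442 0.5566] [0.0369 0.0072] dia 0.0373
t 26.85 tcp [0.4592 0.2743 0.1505] dp to (0.4592, 0.275, 0.026) = [-1.000e-04  7.000e-04  1.245e-01] f [-0.4 -0.7 -0.2] gap 0.0857
L0 41 [0.0511 0.0539 0.057 ]
L1 46 [0.051  0.0529 0.0559]
L2 48 [0.0506 0.0531 0.0566]
S0 36 [0.0219 0.0254 0.0276]
S1 38 [0.022  0.0247 0.0275]
S2 43 [0.0509 0.0536 0.0558]
```

Emit:
{"fn": "play_rows", "kwargs": {
  "steps": [
    {"claw": 0,"dp": [0.0004,0.001,0.03],"angular": [0,0,0]},
    {"claw": 0,"dp": [0,0,0.035],"angular": [0,0,0]},
    {"claw": 0,"dp": [0,0,0.03],"angular": [0,0,0]},
    {"claw": 0,"dp": [0,0,0.02],"angular": [0,0,0]},
    {"claw": 0,"dp": [0,0,0.009],"angular": [0,0,0]},
    {"claw": 0,"dp": [0,0,0.001],"angular": [0,0,0]},
    {"claw": 0,"dp": [0,0,0],"angular": [0,0,0]},
    {"claw": 80,"dp": [0,0,0],"angular": [0,0,0]}
  ]
}}

```text
clock: 27.57
tcp_pos: [0.46, 0.2759, 0.027]
orientation: [0.001, -0.084, 0.996, 0.0]
wrist_force: [0.4, -0.1, 0.8]
finger_gap: 0.0757
```

Emit:
{"fn": "play_rows", "kwargs": {
  "steps": [
    {"claw": 140,"dp": [0,0,0],"angular": [0,0,0]},
    {"claw": 220,"dp": [0,0,0],"angular": [0,0,0]},
    {"claw": 220,"dp": [0,0,0],"angular": [0,0,0]},
    {"claw": 220,"dp": [0,0,0],"angular": [0,0,0]},
    {"claw": 220,"dp": [0,0,0],"angular": [0,0,0]},
    {"claw": 220,"dp": [0,0,0],"angular": [0,0,0]},
    {"claw": 220,"dp": [0,0,0],"angular": [0,0,0]},
    {"claw": 220,"dp": [0,0,0],"angular": [0,0,0]}
  ]
}}

```text
clock: 28.23
tcp_pos: [0.4594, 0.2763, 0.0268]
orientation: [0.001, -0.085, 0.996, 0.0]
wrist_force: [-0.9, -2.2, 6.0]
finger_gap: 0.0293
```

Emit:
{"fn": "play_rows", "kwargs": {
  "steps": [
    {"claw": 220,"dp": [0,0,-0.02],"angular": [0,0,0]},
    {"claw": 220,"dp": [0,0,-0.03],"angular": [0,0,0]},
    {"claw": 220,"dp": [0,0,-0.03],"angular": [0,0,0]},
    {"claw": 220,"dp": [-0.012,-0.0318,-0.01],"angular": [0,0,0]},
    {"claw": 220,"dp": [-0.0134,-0.036,0],"angular": [0,0,0]},
    {"claw": 220,"dp": [-0.0134,-0.036,0],"angular": [0,0,0]},
    {"claw": 220,"dp": [-0.0134,-0.036,0],"angular": [0,0,0]},
    {"claw": 220,"dp": [-0.0134,-0.036,0],"angular": [0,0,0]}
  ]
}}

```text
clock: 28.9
tcp_pos: [0.5536, 0.1124, 0.1161]
orientation: [0.001, -0.085, 0.996, -0.0]
wrist_force: [1.5, 0.1, 0.2]
finger_gap: 0.0294
```

Emit:
{"fn": "play_rows", "kwargs": {
  "steps": [
    {"claw": 220,"dp": [-0.0134,-0.036,0],"angular": [0,0,0]},
    {"claw": 220,"dp": [0,0,0],"angular": [0,0,0]},
    {"claw": 220,"dp": [0,0,0.015],"angular": [0,0,0]},
    {"claw": 220,"dp": [0,0,0.015],"angular": [0,0,0]},
    {"claw": 220,"dp": [0,0,0.008],"angular": [0,0,0]},
    {"claw": 220,"dp": [0,0,0],"angular": [0,0,0]},
    {"claw": 220,"dp": [0,0,0],"angular": [0,0,0]},
    {"claw": 220,"dp": [0,0,0],"angular": [0,0,0]}
  ]
}}

```text
clock: 29.57
tcp_pos: [0.5725, 0.0808, 0.0783]
orientation: [0.0, -0.085, 0.996, -0.0]
wrist_force: [0.4, 1.0, -0.2]
finger_gap: 0.0295
```

Run:
```python
from h import *
to(.5721,.0799,.0505)
```

```text
t 29.57 tcp [0.5725 0.0808 0.0783] dp to (0.5721, 0.0799, 0.0505) = [ 0.0005 -0.0009  0.0278] f [ 0.4  1.  -0.2] gap 0.0295
```

Emit:
{"fn": "play_rows", "kwargs": {
  "steps": [
    {"claw": 220,"dp": [-0.0003,-0.0009,0.007],"angular": [0,0,0]},
    {"claw": 220,"dp": [0,0,0.007],"angular": [0,0,0]},
    {"claw": 220,"dp": [0,0,0.004],"angular": [0,0,0]},
    {"claw": 220,"dp": [0,0,0.004],"angular": [0,0,0]},
    {"claw": 220,"dp": [0,0,0.003],"angular": [0,0,0]},
    {"claw": 220,"dp": [0,0,0.002],"angular": [0,0,0]},
    {"claw": 220,"dp": [0,0,0],"angular": [0,0,0]},
    {"claw": 220,"dp": [0,0,0],"angular": [0,0,0]}
  ]
}}

```text
clock: 30.23
tcp_pos: [0.5725, 0.0796, 0.0509]
orientation: [0.0, -0.085, 0.996, -0.0]
wrist_force: [-2.2, -0.1, 2.8]
finger_gap: 0.029
```

Emit:
{"fn": "play_rows", "kwargs": {
  "steps": [
    {"claw": 130,"dp": [0,0,0],"angular": [0,0,0]},
    {"claw": 130,"dp": [0,0,0],"angular": [0,0,0]},
    {"claw": 130,"dp": [0,0,0],"angular": [0,0,0]},
    {"claw": 130,"dp": [0,0,0],"angular": [0,0,0]},
    {"claw": 130,"dp": [0,0,-0.02],"angular": [0,0,0]},
    {"claw": 100,"dp": [0,0,-0.03],"angular": [0,0,0]},
    {"claw": 60,"dp": [0.0087,0,-0.03],"angular": [0,0,0]},
    {"claw": 0,"dp": [0.0055,0.0341,-0.02],"angular": [0,0,0]}
  ]
}}

```text
clock: 30.9
tcp_pos: [0.555, 0.1071, 0.153]
orientation: [0.002, -0.082, 0.997, -0.001]
wrist_force: [1.2, 0.8, 0.5]
finger_gap: 0.0744
```

Emit:
{"fn": "play_rows", "kwargs": {
  "steps": [
    {"claw": 0,"dp": [0.0075,0.039,0],"angular": [0,0,0]},
    {"claw": 0,"dp": [0.0075,0.039,0],"angular": [0,0,0]},
    {"claw": 0,"dp": [0.0075,0.039,0],"angular": [0,0,0]},
    {"claw": 0,"dp": [0.0075,0.039,0],"angular": [0,0,0]},
    {"claw": 0,"dp": [0.0075,0.039,0],"angular": [0,0,0]},
    {"claw": 0,"dp": [0.0075,0.039,0],"angular": [0,0,0]},
    {"claw": 0,"dp": [0.0045,0.026,0],"angular": [0,0,0]},
    {"claw": 0,"dp": [0,0,0],"angular": [0,0,0]}
  ]
}}

```text
clock: 31.57
tcp_pos: [0.4582, 0.3633, 0.1505]
orientation: [0.0, -0.088, 0.996, 0.001]
wrist_force: [0.4, 0.2, -0.4]
finger_gap: 0.0853
```

Run:
```python
from h import *
near(); to(.4602,.3588,.026); placed()
```

```text
px [504.  12.] 369 ctr [0.2893 0.493 ] rect [0.2897 0.4929] [0.0281 0.0076] dia 0.0286
px [278. 206.] 1013 ctr [0.4603 0.3596] rect [0.4602 0.3601] [0.0311 0.0296] dia 0.0318
px [104. 401.] 248 ctr [0.7031 0.2171] rect [0.7014 0.2168] [0.0333 0.0139] dia 0.0346
t 31.62 tcp [0.459  0.3612 0.1503] dp to (0.4602, 0.3588, 0.026) = [-0.0007 -0.0026  0.1243] f [ 0.7  0.3 -0.1] gap 0.0855
L0 46 [0.0498 0.0535 0.0565]
L1 44 [0.0501 0.0533 0.0562]
L2 46 [0.0499 0.0525 0.0549]
S0 40 [0.0515 0.054  0.0569]
S1 39 [0.0222 0.0248 0.0267]
S2 41 [0.0508 0.0533 0.0562]
```

Emit:
{"fn": "play_rows", "kwargs": {
  "steps": [
    {"claw": 0,"dp": [-0.0003,-0.0003,0.03],"angular": [0,0,0]},
    {"claw": 0,"dp": [0,0,0.035],"angular": [0,0,0]},
    {"claw": 0,"dp": [0,0,0.03],"angular": [0,0,0]},
    {"claw": 0,"dp": [0,0,0.02],"angular": [0,0,0]},
    {"claw": 0,"dp": [0,0,0.009],"angular": [0,0,0]},
    {"claw": 0,"dp": [0,0,0.001],"angular": [0,0,0]},
    {"claw": 0,"dp": [0,0,0],"angular": [0,0,0]},
    {"claw": 80,"dp": [0,0,0],"angular": [0,0,0]}
  ]
}}

```text
clock: 32.33
tcp_pos: [0.4621, 0.3587, 0.0271]
orientation: [0.001, -0.084, 0.996, 0.001]
wrist_force: [-0.8, 0.0, 0.3]
finger_gap: 0.0755
```

Emit:
{"fn": "play_rows", "kwargs": {
  "steps": [
    {"claw": 140,"dp": [0,0,0],"angular": [0,0,0]},
    {"claw": 220,"dp": [0,0,0],"angular": [0,0,0]},
    {"claw": 220,"dp": [0,0,0],"angular": [0,0,0]},
    {"claw": 220,"dp": [0,0,0],"angular": [0,0,0]},
    {"claw": 220,"dp": [0,0,0],"angular": [0,0,0]},
    {"claw": 220,"dp": [0,0,0],"angular": [0,0,0]},
    {"claw": 220,"dp": [0,0,0],"angular": [0,0,0]},
    {"claw": 220,"dp": [0,0,0],"angular": [0,0,0]}
  ]
}}

```text
clock: 33.0
tcp_pos: [0.4614, 0.3591, 0.0269]
orientation: [0.001, -0.085, 0.996, 0.0]
wrist_force: [-0.7, -0.2, 4.9]
finger_gap: 0.0289
```

Emit:
{"fn": "play_rows", "kwargs": {
  "steps": [
    {"claw": 220,"dp": [0,0,-0.02],"angular": [0,0,0]},
    {"claw": 220,"dp": [0,0,-0.03],"angular": [0,0,0]},
    {"claw": 220,"dp": [0,0,-0.03],"angular": [0,0,0]},
    {"claw": 220,"dp": [-0.004,-0.024,-0.01],"angular": [0,0,0]},
    {"claw": 220,"dp": [-0.006,-0.036,0],"angular": [0,0,0]},
    {"claw": 220,"dp": [-0.006,-0.036,0],"angular": [0,0,0]},
    {"claw": 220,"dp": [-0.006,-0.036,0],"angular": [0,0,0]},
    {"claw": 220,"dp": [-0.006,-0.036,0],"angular": [0,0,0]}
  ]
}}

```text
clock: 33.67
tcp_pos: [0.5168, 0.1965, 0.1161]
orientation: [0.0, -0.085, 0.996, 0.0]
wrist_force: [-0.3, 0.2, -0.8]
finger_gap: 0.0292
```

Emit:
{"fn": "play_rows", "kwargs": {
  "steps": [
    {"claw": 220,"dp": [-0.006,-0.036,0],"angular": [0,0,0]},
    {"claw": 220,"dp": [-0.006,-0.036,0],"angular": [0,0,0]},
    {"claw": 220,"dp": [-0.006,-0.036,0],"angular": [0,0,0]},
    {"claw": 220,"dp": [-0.006,-0.036,0],"angular": [0,0,0]},
    {"claw": 220,"dp": [-0.006,-0.036,0],"angular": [0,0,0]},
    {"claw": 220,"dp": [-0.006,-0.0216,0],"angular": [0,0,0]},
    {"claw": 220,"dp": [0,0,0.01],"angular": [0,0,0]},
    {"claw": 220,"dp": [0,0,0.01],"angular": [0,0,0]}
  ]
}}

```text
clock: 34.33
tcp_pos: [0.587, 0.0036, 0.0957]
orientation: [0.001, -0.083, 0.997, -0.0]
wrist_force: [-0.7, 1.2, -1.2]
finger_gap: 0.0291
```

Run:
```python
from h import *
to(.5855,.0063,.0505)
```

```text
t 34.33 tcp [0.587  0.0036 0.0957] dp to (0.5855, 0.0063, 0.0505) = [0.0011 0.0029 0.0452] f [-0.7  1.2 -1.2] gap 0.0291
```

Emit:
{"fn": "play_rows", "kwargs": {
  "steps": [
    {"claw": 220,"dp": [0,0,0.01],"angular": [0,0,0]},
    {"claw": 220,"dp": [0,0,0.008],"angular": [0,0,0]},
    {"claw": 220,"dp": [0,0,0],"angular": [0,0,0]},
    {"claw": 220,"dp": [0,0,0],"angular": [0,0,0]},
    {"claw": 220,"dp": [0,0,0],"angular": [0,0,0]},
    {"claw": 220,"dp": [0,0,0],"angular": [0,0,0]},
    {"claw": 220,"dp": [0,0,0],"angular": [0,0,0]},
    {"claw": 220,"dp": [0,0,0],"angular": [0,0,0]}
  ]
}}

```text
clock: 35.0
tcp_pos: [0.5864, 0.0051, 0.0781]
orientation: [0.001, -0.085, 0.996, -0.0]
wrist_force: [-0.5, -0.3, 0.2]
finger_gap: 0.0293
```

Run:
```python
from h import *
to(.5864,.0063,.0515)
```

```text
t 35.00 tcp [0.5864 0.0051 0.0781] dp to (0.5864, 0.0063, 0.0515) = [-0.0002  0.0011  0.0266] f [-0.5 -0.3  0.2] gap 0.0293
```

Emit:
{"fn": "play_rows", "kwargs": {
  "steps": [
    {"claw": 220,"dp": [-0.0002,0.0011,0.007],"angular": [0,0,0]},
    {"claw": 220,"dp": [0,0,0.007],"angular": [0,0,0]},
    {"claw": 220,"dp": [0,0,0.004],"angular": [0,0,0]},
    {"claw": 220,"dp": [0,0,0.004],"angular": [0,0,0]},
    {"claw": 220,"dp": [0,0,0.003],"angular": [0,0,0]},
    {"claw": 220,"dp": [0,0,0.002],"angular": [0,0,0]},
    {"claw": 220,"dp": [0,0,0],"angular": [0,0,0]},
    {"claw": 220,"dp": [0,0,0],"angular": [0,0,0]}
  ]
}}

```text
clock: 35.67
tcp_pos: [0.5858, 0.0061, 0.0509]
orientation: [-0.0, -0.085, 0.996, -0.0]
wrist_force: [-2.8, -0.2, 5.1]
finger_gap: 0.0294
```

Emit:
{"fn": "play_rows", "kwargs": {
  "steps": [
    {"claw": 130,"dp": [0,0,0],"angular": [0,0,0]},
    {"claw": 130,"dp": [0,0,0],"angular": [0,0,0]},
    {"claw": 130,"dp": [0,0,0],"angular": [0,0,0]},
    {"claw": 130,"dp": [0,0,0],"angular": [0,0,0]},
    {"claw": 130,"dp": [0,0,-0.02],"angular": [0,0,0]},
    {"claw": 100,"dp": [0,0,-0.03],"angular": [0,0,0]},
    {"claw": 60,"dp": [0.02,0,-0.04],"angular": [0,0,0]},
    {"claw": 0,"dp": [0.02,0,-0.04],"angular": [0,0,0]}
  ]
}}

```text
clock: 36.33
tcp_pos: [0.5487, -0.0001, 0.1754]
orientation: [-0.001, -0.085, 0.996, 0.0]
wrist_force: [0.7, -0.4, -0.0]
finger_gap: 0.0738
```

Emit:
{"fn": "play_rows", "kwargs": {
  "steps": [
    {"claw": 0,"dp": [0.02,0,-0.04],"angular": [0,0,0]},
    {"claw": 0,"dp": [0.02,0,-0.04],"angular": [0,0,0]},
    {"claw": 0,"dp": [0,0,-0.03],"angular": [0,0,0]},
    {"claw": 0,"dp": [0,0,0],"angular": [0,0,0]},
    {"claw": 0,"dp": [0,0,0],"angular": [0,0,0]},
    {"claw": 0,"dp": [0,0,0],"angular": [0,0,0]},
    {"claw": 0,"dp": [0,0,0],"angular": [0,0,0]},
    {"claw": 0,"dp": [0,0,0],"angular": [0,0,0]}
  ]
}}

```text
clock: 37.0
tcp_pos: [0.5119, -0.0063, 0.2777]
orientation: [-0.002, -0.085, 0.996, 0.0]
wrist_force: [-0.3, -0.7, 1.2]
finger_gap: 0.0857
```

Run:
```python
from h import *
placed(); to(.677,.0231,.22)
im,d,c,W=look('wrist'); save(im,'w8.png'); np.savez('w8.npz',im=im,P=cloud(d,c,W),d=d,W=W)
```

```text
L0 48 [0.05   0.0533 0.0559]
L1 43 [0.0505 0.0533 0.0564]
L2 140 [0.0519 0.3403 0.3834]
S0 42 [0.0509 0.0536 0.0566]
S1 43 [0.051  0.054  0.0564]
S2 43 [0.051  0.0537 0.0568]
t 37.05 tcp [ 0.5119 -0.0063  0.2779] dp to (0.677, 0.0231, 0.22) = [-0.1678  0.0011  0.0574] f [ 0.6 -0.7  0.2] gap 0.0857
```

View pics/w8.png

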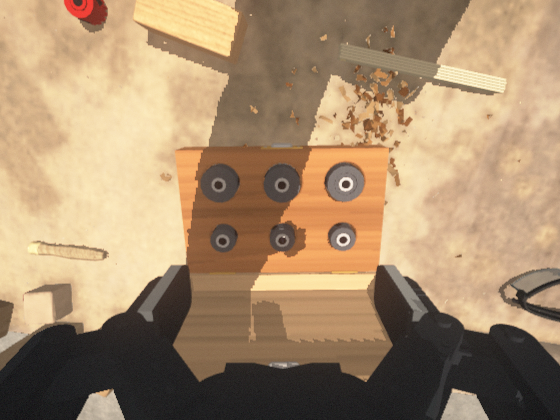

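The picture shows all six saws seated: large ones at (219,184), (282,184) and (346,183), small ones at (223,238), (282,238) and (343,238). The side depth reads 53–54 mm tops, apart from L2, which is hidden now but read 53 mm earlier. Next I'll measure the lid angle so I can grip the handle again.

Run:
```python
from h import *
f=np.load('w8.npz'); P=f['P']; a=np.radians(10.2); ex=np.array([np.cos(a),np.sin(a)]); o=np.array([.556,.001])
for r in range(280,366,6):
    q=P[r,215:350]; X=(q[:,:2]-o)@ex; k=q[:,2]>.02
    print(r,k.sum(),np.median(X[k]).round(4),np.median(q[k,2]).round(4))
im,d,c,W=look('scene'); save(im[120:330,170:400],'s9.png'); P=cloud(d,c,W); X=(P[...,:2]-o)@ex; Y=(P[...,:2]-o)@np.array([-ex[1],ex[0]])
k=(abs(Y)<.13)&(X>.08)&(X<.2)&(P[...,2]>.06)&(P[...,2]<.25); print(k.sum(),np.polyfit(P[...,2][k],X[k],1) if k.sum()>50 else 0)
```

```text
280 135 0.0894 0.0465
286 135 0.0988 0.0454
292 135 0.1061 0.0483
298 135 0.1074 0.0601
304 135 0.1087 0.0716
310 135 0.1099 0.0823
316 135 0.1111 0.0924
322 135 0.1121 0.1023
328 135 0.1132 0.1115
334 135 0.1141 0.1205
340 135 0.1151 0.1288
346 135 0.1161 0.1369
352 135 0.1169 0.1446
358 135 0.1177 0.1522
364 135 -0.0535 0.3425
2285 [0.00704639 0.10991888]
```

Emit:
{"fn": "play_rows", "kwargs": {
  "force": 40,
  "steps": [
    {"claw": 0,"dp": [-0.01,0,-0.02],"angular": [0,0,0]},
    {"claw": 0,"dp": [-0.037,0,0],"angular": [0,0,0]},
    {"claw": 0,"dp": [-0.037,0,0],"angular": [0,0,0]},
    {"claw": 0,"dp": [-0.037,0,0],"angular": [0,0,0]},
    {"claw": 0,"dp": [-0.037,0.0007,0],"angular": [0,0,0]},
    {"claw": 0,"dp": [0,0,0],"angular": [0,0,0]},
    {"claw": 0,"dp": [0,0,0],"angular": [0,0,0]},
    {"claw": 0,"dp": [0,0,0],"angular": [0,0,0]}
  ]
}}

```text
clock: 37.82
tcp_pos: [0.6678, 0.021, 0.2981]
orientation: [-0.001, -0.085, 0.996, 0.0]
wrist_force: [-0.3, 1.2, -0.3]
finger_gap: 0.0857
```

Run:
```python
from h import *
to(.669,.0212,.221); im,d,c,W=look('wrist'); save(im,'w10.png')
for z in(.23,): 
    T=np.linalg.inv(W)@np.array([.6674,.021,z,1]); print('handle px',c['fx']*T[0]/T[2]+c['cx'],c['fy']*T[1]/T[2]+c['cy'])
```

```text
t 37.82 tcp [0.6678 0.021  0.2981] dp to (0.669, 0.0212, 0.221) = [-0.0015 -0.      0.0771] f [-0.3  1.2 -0.3] gap 0.0857
handle px 283.03522639008224 226.71400131143602
```

View pics/w10.png

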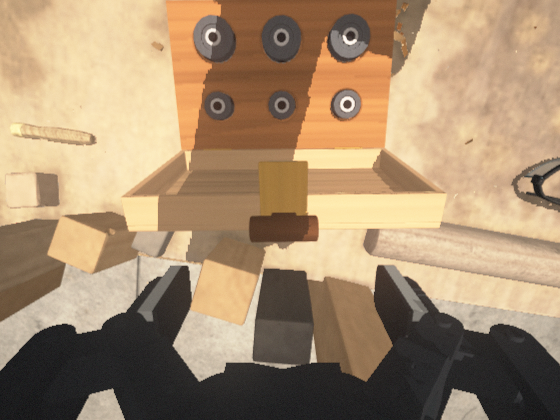

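The handle is at (283,228), and I predicted (283,227). I'll descend, grip and swing it closed.

Emit:
{"fn": "play_rows", "kwargs": {
  "force": 40,
  "steps": [
    {"claw": 0,"dp": [-0.0005,0,0.025],"angular": [0,0,0]},
    {"claw": 0,"dp": [0,0,0.025],"angular": [0,0,0]},
    {"claw": 0,"dp": [0,0,0.017],"angular": [0,0,0]},
    {"claw": 0,"dp": [0,0,0.01],"angular": [0,0,0]},
    {"claw": 0,"dp": [0,0,0],"angular": [0,0,0]},
    {"claw": 60,"dp": [0,0,0],"angular": [0,0,0]},
    {"claw": 120,"dp": [0,0,0],"angular": [0,0,0]},
    {"claw": 200,"dp": [0,0,0],"angular": [0,0,0]}
  ]
}}

```text
clock: 38.53
tcp_pos: [0.6693, 0.0208, 0.2248]
orientation: [0.002, -0.084, 0.996, -0.0]
wrist_force: [0.2, -0.0, 0.9]
finger_gap: 0.0516
```

Emit:
{"fn": "play_rows", "kwargs": {
  "steps": [
    {"claw": 255,"dp": [0,0,0],"angular": [0,0,0]},
    {"claw": 255,"dp": [0,0,0],"angular": [0,0,0]},
    {"claw": 255,"dp": [0,0,0],"angular": [0,0,0]},
    {"claw": 255,"dp": [0,0,0],"angular": [0,0,0]},
    {"claw": 255,"dp": [0,0,0],"angular": [0,0,0]},
    {"claw": 255,"dp": [0,0,0],"angular": [0,0,0]},
    {"claw": 255,"dp": [0,0,0],"angular": [0,0,0]},
    {"claw": 255,"dp": [0,0,0],"angular": [0,0,0]}
  ]
}}

```text
clock: 39.2
tcp_pos: [0.6695, 0.0219, 0.2248]
orientation: [0.002, -0.085, 0.996, 0.0]
wrist_force: [-0.2, 2.7, 6.2]
finger_gap: 0.0451
```

Run:
```python
import numpy as np
p=np.linspace(1.744,.21,25); r=.1924; x=(np.diff(r*np.cos(p))*1e3).round(1); z=(-np.diff(r*np.sin(p))*1e3).round(1)
print([f'{a} {b}' for a,b in zip(x,z)])
from h import *
to(.6674,.021,.221)
```

```text
['12.2 -1.7', '12.3 -0.9', '12.3 -0.2', '12.3 0.6', '12.2 1.4', '12.1 2.2', '11.9 2.9', '11.7 3.7', '11.5 4.4', '11.2 5.2', '10.8 5.9', '10.4 6.6', '10.0 7.2', '9.5 7.8', '9.0 8.4', '8.4 9.0', '7.8 9.5', '7.2 10.0', '6.5 10.4', '5.9 10.8', '5.2 11.2', '4.4 11.5', '3.7 11.7', '2.9 11.9']
t 39.20 tcp [0.6695 0.0219 0.2248] dp to (0.6674, 0.021, 0.221) = [ 0.0022 -0.0006  0.0038] f [-0.2  2.7  6.2] gap 0.0451
```

Emit:
{"fn": "play_rows", "kwargs": {
  "steps": [
    {"claw": 255,"dp": [0.0122,0,-0.0017],"angular": [0,0,0]},
    {"claw": 255,"dp": [0.0123,0,-0.0009],"angular": [0,0,0]},
    {"claw": 255,"dp": [0.0123,0,-0.0002],"angular": [0,0,0]},
    {"claw": 255,"dp": [0.0123,0,0.0006],"angular": [0,0,0]},
    {"claw": 255,"dp": [0.0122,0,0.0014],"angular": [0,0,0]},
    {"claw": 255,"dp": [0.0121,0,0.0022],"angular": [0,0,0]},
    {"claw": 255,"dp": [0.0119,0,0.0029],"angular": [0,0,0]},
    {"claw": 255,"dp": [0.0117,0,0.0037],"angular": [0,0,0]}
  ]
}}

```text
clock: 39.87
tcp_pos: [0.5746, 0.0047, 0.2173]
orientation: [0.003, -0.085, 0.996, -0.0]
wrist_force: [1.6, 1.7, 7.2]
finger_gap: 0.0451
```

Emit:
{"fn": "play_rows", "kwargs": {
  "steps": [
    {"claw": 255,"dp": [0.0115,0,0.0044],"angular": [0,0,0]},
    {"claw": 255,"dp": [0.0112,0,0.0052],"angular": [0,0,0]},
    {"claw": 255,"dp": [0.0108,0,0.0059],"angular": [0,0,0]},
    {"claw": 255,"dp": [0.0104,0,0.0066],"angular": [0,0,0]},
    {"claw": 255,"dp": [0.01,0,0.0072],"angular": [0,0,0]},
    {"claw": 255,"dp": [0.0095,0,0.0078],"angular": [0,0,0]},
    {"claw": 255,"dp": [0.009,0,0.0084],"angular": [0,0,0]},
    {"claw": 255,"dp": [0.0084,0,0.009],"angular": [0,0,0]}
  ]
}}

```text
clock: 40.53
tcp_pos: [0.4932, -0.0101, 0.162]
orientation: [0.001, -0.084, 0.996, -0.001]
wrist_force: [-4.8, -3.4, 7.8]
finger_gap: 0.0454
```

Emit:
{"fn": "play_rows", "kwargs": {
  "steps": [
    {"claw": 255,"dp": [0.0078,0,0.0095],"angular": [0,0,0]},
    {"claw": 255,"dp": [0.0072,0,0.01],"angular": [0,0,0]},
    {"claw": 255,"dp": [0.0065,0,0.0104],"angular": [0,0,0]},
    {"claw": 255,"dp": [0.0059,0,0.0108],"angular": [0,0,0]},
    {"claw": 255,"dp": [0.0052,0,0.0112],"angular": [0,0,0]},
    {"claw": 255,"dp": [0.0044,0,0.0115],"angular": [0,0,0]},
    {"claw": 255,"dp": [0.0037,0,0.0117],"angular": [0,0,0]},
    {"claw": 255,"dp": [0.0029,0,0.0119],"angular": [0,0,0]}
  ]
}}

```text
clock: 41.2
tcp_pos: [0.4489, -0.0181, 0.0733]
orientation: [-0.001, -0.084, 0.996, -0.002]
wrist_force: [-6.1, -6.4, 5.1]
finger_gap: 0.0454
```

Emit:
{"fn": "play_rows", "kwargs": {
  "steps": [
    {"claw": 255,"dp": [0,0,0],"angular": [0,0,0]},
    {"claw": 255,"dp": [0,0,0],"angular": [0,0,0]},
    {"claw": 255,"dp": [0,0,0],"angular": [0,0,0]},
    {"claw": 255,"dp": [0,0,0],"angular": [0,0,0]},
    {"claw": 255,"dp": [0,0,0],"angular": [0,0,0]},
    {"claw": 255,"dp": [0,0,0],"angular": [0,0,0]},
    {"claw": 255,"dp": [0,0,0],"angular": [0,0,0]},
    {"claw": 255,"dp": [0,0,0],"angular": [0,0,0]}
  ]
}}

```text
clock: 41.87
tcp_pos: [0.4487, -0.0181, 0.0731]
orientation: [-0.002, -0.084, 0.996, -0.002]
wrist_force: [-5.2, -7.5, 1.7]
finger_gap: 0.0451
```

Emit:
{"fn": "play_rows", "kwargs": {
  "force": 70,
  "steps": [
    {"claw": 255,"dp": [0.0008,0,0.004],"angular": [0,0,0]},
    {"claw": 255,"dp": [0.0007,0,0.004],"angular": [0,0,0]},
    {"claw": 255,"dp": [0.0006,0,0.004],"angular": [0,0,0]},
    {"claw": 255,"dp": [0.0005,0,0.004],"angular": [0,0,0]},
    {"claw": 255,"dp": [0.0004,0,0.004],"angular": [0,0,0]},
    {"claw": 255,"dp": [0.0002,0,0.003],"angular": [0,0,0]},
    {"claw": 255,"dp": [0,0,0],"angular": [0,0,0]},
    {"claw": 255,"dp": [0,0,0],"angular": [0,0,0]}
  ]
}}

```text
clock: 42.53
tcp_pos: [0.4454, -0.0188, 0.0501]
orientation: [-0.002, -0.084, 0.996, -0.002]
wrist_force: [-7.2, -7.9, 2.4]
finger_gap: 0.0449
```

Emit:
{"fn": "play_rows", "kwargs": {
  "steps": [
    {"claw": 255,"dp": [0,0,0.002],"angular": [0,0,0]},
    {"claw": 255,"dp": [0,0,0.002],"angular": [0,0,0]},
    {"claw": 255,"dp": [0,0,0.001],"angular": [0,0,0]},
    {"claw": 255,"dp": [0,0,0],"angular": [0,0,0]},
    {"claw": 255,"dp": [0,0,0],"angular": [0,0,0]},
    {"claw": 255,"dp": [0,0,0],"angular": [0,0,0]},
    {"claw": 255,"dp": [0,0,0],"angular": [0,0,0]},
    {"claw": 255,"dp": [0,0,0],"angular": [0,0,0]}
  ]
}}

```text
clock: 43.2
tcp_pos: [0.4449, -0.0188, 0.0445]
orientation: [-0.003, -0.084, 0.996, -0.002]
wrist_force: [-6.8, -8.1, -2.7]
finger_gap: 0.0451
```

Run:
```python
from h import *
to(.45,-.018,.05); im,d,c,W=look('wrist'); save(im,'w11.png'); P=cloud(d,c,W)
a=np.radians(10.2); ex=np.array([np.cos(a),np.sin(a)]); ey=np.array([-ex[1],ex[0]]); o=np.array([.556,.001])
for n in('side','scene'):
    im,d,c,W=look(n); P=cloud(d,c,W); X=(P[...,:2]-o)@ex; Y=(P[...,:2]-o)@ey
    k=(abs(X)<.07)&(abs(Y)<.118)&(P[...,2]<.09)&(P[...,2]>.055)&(d>0)
    if k.sum()>60: 
        p=np.linalg.lstsq(np.c_[X[k],Y[k],np.ones(k.sum())],P[...,2][k],rcond=None)[0]; print(n,k.sum(),'slope',p.round(4))
```

```text
t 43.20 tcp [ 0.4449 -0.0188  0.0445] dp to (0.45, -0.018, 0.05) = [-0.0051 -0.0001 -0.0055] f [-6.8 -8.1 -2.7] gap 0.0451
side 2326 slope [-0.0422 -0.0005  0.0739]
scene 1036 slope [-0.0365  0.0027  0.0731]
```

View pics/w11.png

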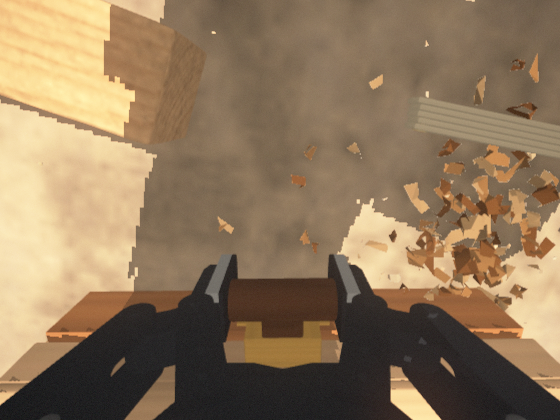

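The view shows the dowel gripped at (283,300) and the lid nearly down. The depth slope gives a lid angle of about 0.04, so it isn't clearly home. I'll release and press on the lid top near the front edge with closed fingertips.

Emit:
{"fn": "play_rows", "kwargs": {
  "steps": [
    {"claw": 120,"dp": [0,0,0],"angular": [0,0,0]},
    {"claw": 60,"dp": [0,0,0],"angular": [0,0,0]},
    {"claw": 40,"dp": [0,0,0],"angular": [0,0,0]},
    {"claw": 40,"dp": [0,0,-0.02],"angular": [0,0,0]},
    {"claw": 40,"dp": [0,0,-0.03],"angular": [0,0,0]},
    {"claw": 255,"dp": [0,0,-0.03],"angular": [0,0,0]},
    {"claw": 255,"dp": [-0.022,0,0],"angular": [0,0,0]},
    {"claw": 255,"dp": [-0.023,0,0],"angular": [0,0,0]}
  ]
}}

```text
clock: 44.02
tcp_pos: [0.4937, -0.0095, 0.1282]
orientation: [0.003, -0.084, 0.996, -0.001]
wrist_force: [0.3, -0.1, -0.1]
finger_gap: 0.0362
```

Emit:
{"fn": "play_rows", "kwargs": {
  "steps": [
    {"claw": 255,"dp": [0,0,0],"angular": [0,0,0]},
    {"claw": 255,"dp": [0,0,0.02],"angular": [0,0,0]},
    {"claw": 255,"dp": [0,0,0.01],"angular": [0,0,0]},
    {"claw": 255,"dp": [0,0,0],"angular": [0,0,0]},
    {"claw": 255,"dp": [0,0,0],"angular": [0,0,0]},
    {"claw": 255,"dp": [0,0,0],"angular": [0,0,0]},
    {"claw": 255,"dp": [0,0,0],"angular": [0,0,0]},
    {"claw": 255,"dp": [0,0,0],"angular": [0,0,0]}
  ]
}}

```text
clock: 44.68
tcp_pos: [0.492, -0.0095, 0.0958]
orientation: [0.001, -0.084, 0.996, -0.0]
wrist_force: [0.2, 0.3, 0.8]
finger_gap: 0.0001
```

```bash
cat >> h.py <<'E'
def lid():
    a=np.radians(10.2); ex=np.array([np.cos(a),np.sin(a)]); ey=np.array([-ex[1],ex[0]]); o=np.array([.556,.001])
    for n in('side','scene','wrist'):
        im,d,c,W=look(n); P=cloud(d,c,W); X=(P[...,:2]-o)@ex; Y=(P[...,:2]-o)@ey
        k=(abs(X)<.07)&(abs(Y)<.118)&(P[...,2]<.085)&(P[...,2]>.06)&(d>0)
        if k.sum()>60:
            p=np.linalg.lstsq(np.c_[X[k],Y[k],np.ones(k.sum())],P[...,2][k],rcond=None)[0]; print(n,k.sum(),'slope',p.round(4),'front z',np.median(P[...,2][k&(X<-.05)]))
E
python3 - <<'E'
from h import *
to(.489,-.011,.078); lid()
E
```

```text
t 44.68 tcp [ 0.492  -0.0095  0.0958] dp to (0.489, -0.011, 0.078) = [ 0.0032 -0.001   0.0178] f [0.2 0.3 0.8] gap 0.0001
side 2293 slope [-0.0311 -0.0001  0.0732] front z 0.07515187154460823
scene 932 slope [-0.027   0.0055  0.0723] front z 0.07487754131236124
wrist 27113 slope [-0.0305 -0.0003  0.0737] front z 0.07554943265395492
```

Emit:
{"fn": "play_rows", "kwargs": {
  "steps": [
    {"claw": 255,"dp": [0,0,0.006],"angular": [0,0,0]},
    {"claw": 255,"dp": [0,0,0.005],"angular": [0,0,0]},
    {"claw": 255,"dp": [0,0,0.003],"angular": [0,0,0]},
    {"claw": 255,"dp": [0,0,0.002],"angular": [0,0,0]},
    {"claw": 255,"dp": [0,0,0.002],"angular": [0,0,0]},
    {"claw": 255,"dp": [0,0,0.001],"angular": [0,0,0]},
    {"claw": 255,"dp": [0,0,0],"angular": [0,0,0]},
    {"claw": 255,"dp": [0,0,0],"angular": [0,0,0]}
  ]
}}

```text
clock: 45.5
tcp_pos: [0.491, -0.0093, 0.0781]
orientation: [-0.0, -0.085, 0.996, -0.0]
wrist_force: [-7.6, 0.2, 20.7]
finger_gap: 0.0001
```

Emit:
{"fn": "play_rows", "kwargs": {
  "steps": [
    {"claw": 255,"dp": [0,0,0.0007],"angular": [0,0,0]},
    {"claw": 255,"dp": [0,0,0],"angular": [0,0,0]},
    {"claw": 255,"dp": [0,0,0],"angular": [0,0,0]},
    {"claw": 255,"dp": [0,0,0],"angular": [0,0,0]},
    {"claw": 255,"dp": [0,0,0],"angular": [0,0,0]},
    {"claw": 255,"dp": [0,0,0],"angular": [0,0,0]},
    {"claw": 255,"dp": [0,0,0],"angular": [0,0,0]},
    {"claw": 255,"dp": [0,0,0],"angular": [0,0,0]}
  ]
}}

```text
clock: 46.17
tcp_pos: [0.491, -0.0093, 0.078]
orientation: [0.0, -0.085, 0.996, -0.0]
wrist_force: [-10.4, 0.9, 26.3]
finger_gap: -0.0007
```

Run:
```python
from h import *
to(.489,-.011,.078); lid()
```

```text
t 46.17 tcp [ 0.491  -0.0093  0.078 ] dp to (0.489, -0.011, 0.078) = [ 0.0023 -0.0013 -0.    ] f [-10.4   0.9  26.3] gap -0.0007
side 2276 slope [0.0017 0.     0.0706] front z 0.07041695494401534
scene 933 slope [0.0025 0.0016 0.0699] front z 0.06991139846123962
wrist 26095 slope [ 0.0022 -0.0002  0.071 ] front z 0.07085882041936276
```

The lid is home, with slope about 0.002 in all three cameras. Next is the tug: grip the handle end to end and lift gently.

Emit:
{"fn": "play_rows", "kwargs": {
  "force": 40,
  "steps": [
    {"claw": 255,"dp": [0,0,-0.015],"angular": [0,0,0]},
    {"claw": 255,"dp": [0,0,-0.02],"angular": [0,0,0]},
    {"claw": 0,"dp": [0,0,-0.025],"angular": [0,0,0]},
    {"claw": 0,"dp": [0.023,-0.0009,0],"angular": [0,0,0]},
    {"claw": 0,"dp": [0.023,-0.0009,0],"angular": [0,0,0]},
    {"claw": 0,"dp": [0,0,0],"angular": [0,0,0]},
    {"claw": 0,"dp": [0,0,0],"angular": [0,0,0]},
    {"claw": 0,"dp": [0,0,0.01],"angular": [0,0,0]}
  ]
}}

```text
clock: 46.98
tcp_pos: [0.4484, -0.0192, 0.1268]
orientation: [0.002, -0.084, 0.996, -0.001]
wrist_force: [0.5, -0.3, 0.4]
finger_gap: 0.0723
```

Emit:
{"fn": "play_rows", "kwargs": {
  "steps": [
    {"claw": 0,"dp": [0,0,0.03],"angular": [0,0,0]},
    {"claw": 0,"dp": [0,0,0.03],"angular": [0,0,0]},
    {"claw": 0,"dp": [0,0,0.016],"angular": [0,0,0]},
    {"claw": 0,"dp": [0,0,0.006],"angular": [0,0,0]},
    {"claw": 0,"dp": [0,0,0],"angular": [0,0,0]},
    {"claw": 0,"dp": [0,0,0],"angular": [0,0,0]},
    {"claw": 60,"dp": [0,0,0],"angular": [0,0,0]},
    {"claw": 120,"dp": [0,0,0],"angular": [0,0,0]}
  ]
}}

```text
clock: 47.65
tcp_pos: [0.4479, -0.0191, 0.0446]
orientation: [0.001, -0.085, 0.996, -0.0]
wrist_force: [-0.8, -0.4, 0.2]
finger_gap: 0.0641
```

Emit:
{"fn": "play_rows", "kwargs": {
  "steps": [
    {"claw": 180,"dp": [0,0,0],"angular": [0,0,0]},
    {"claw": 255,"dp": [0,0,0],"angular": [0,0,0]},
    {"claw": 255,"dp": [0,0,0],"angular": [0,0,0]},
    {"claw": 255,"dp": [0,0,0],"angular": [0,0,0]},
    {"claw": 255,"dp": [0,0,0],"angular": [0,0,0]},
    {"claw": 255,"dp": [0,0,0],"angular": [0,0,0]},
    {"claw": 255,"dp": [0,0,0],"angular": [0,0,0]},
    {"claw": 255,"dp": [0,0,0],"angular": [0,0,0]}
  ]
}}

```text
clock: 48.32
tcp_pos: [0.4474, -0.0186, 0.0446]
orientation: [0.001, -0.085, 0.996, 0.0]
wrist_force: [-0.6, 1.2, 5.7]
finger_gap: 0.0448
```

Run:
```python
from h import *
to(.4458,-.0188,.045); lid()
```

```text
t 48.32 tcp [ 0.4474 -0.0186  0.0446] dp to (0.4458, -0.0188, 0.045) = [ 0.0016  0.0001 -0.0004] f [-0.6  1.2  5.7] gap 0.0448
side 2338 slope [0.0002 0.0017 0.0707] front z 0.07050767252625922
scene 1066 slope [0.0005 0.0005 0.0701] front z 0.07040853990572377
wrist 1969 slope [-0.0071 -0.      0.0706] front z 0.07104400765108787
```

Emit:
{"fn": "play_rows", "kwargs": {
  "steps": [
    {"claw": 255,"dp": [0,0,-0.001],"angular": [0,0,0]},
    {"claw": 255,"dp": [0,0,-0.001],"angular": [0,0,0]},
    {"claw": 255,"dp": [0,0,-0.001],"angular": [0,0,0]},
    {"claw": 255,"dp": [0,0,-0.001],"angular": [0,0,0]},
    {"claw": 255,"dp": [0,0,-0.001],"angular": [0,0,0]},
    {"claw": 255,"dp": [0,0,0],"angular": [0,0,0]},
    {"claw": 255,"dp": [0,0,0],"angular": [0,0,0]},
    {"claw": 255,"dp": [0,0,0],"angular": [0,0,0]}
  ]
}}

```text
clock: 49.13
tcp_pos: [0.4477, -0.0186, 0.0487]
orientation: [0.001, -0.085, 0.996, 0.0]
wrist_force: [3.6, 3.6, -1.6]
finger_gap: 0.045
```

Emit:
{"fn": "play_rows", "kwargs": {
  "steps": [
    {"claw": 255,"dp": [0,0,-0.001],"angular": [0,0,0]},
    {"claw": 255,"dp": [0,0,-0.0007],"angular": [0,0,0]},
    {"claw": 255,"dp": [0,0,-0.0005],"angular": [0,0,0]},
    {"claw": 255,"dp": [0,0,0],"angular": [0,0,0]},
    {"claw": 255,"dp": [0,0,0],"angular": [0,0,0]},
    {"claw": 255,"dp": [0,0,0],"angular": [0,0,0]},
    {"claw": 255,"dp": [0,0,0],"angular": [0,0,0]},
    {"claw": 255,"dp": [0,0,0],"angular": [0,0,0]}
  ]
}}

```text
clock: 49.8
tcp_pos: [0.4478, -0.0186, 0.0509]
orientation: [0.001, -0.085, 0.996, 0.0]
wrist_force: [5.5, 3.3, -1.5]
finger_gap: 0.045
```

Run:
```python
from h import *
to(.4458,-.0188,.045); lid(); print(state()['wrist_force'])
```

```text
t 49.80 tcp [ 0.4478 -0.0186  0.0509] dp to (0.4458, -0.0188, 0.045) = [0.002  0.0001 0.0059] f [ 5.5  3.3 -1.5] gap 0.045
side 2313 slope [-0.0323  0.0004  0.0733] front z 0.07524446232609838
scene 1049 slope [-0.0304 -0.0005  0.0729] front z 0.07449438261779184
wrist 2147 slope [-0.0389 -0.0003  0.0733] front z 0.07565759256788537
[ 5.59445139  3.49903569 -2.39941344]
```

Emit:
{"fn": "play_rows", "kwargs": {
  "steps": [
    {"claw": 255,"dp": [0,0,-0.0005],"angular": [0,0,0]},
    {"claw": 255,"dp": [0,0,-0.0003],"angular": [0,0,0]},
    {"claw": 255,"dp": [0,0,0],"angular": [0,0,0]},
    {"claw": 255,"dp": [0,0,0],"angular": [0,0,0]},
    {"claw": 255,"dp": [0,0,0],"angular": [0,0,0]},
    {"claw": 255,"dp": [0,0,0],"angular": [0,0,0]},
    {"claw": 255,"dp": [0,0,0],"angular": [0,0,0]},
    {"claw": 255,"dp": [0,0,0],"angular": [0,0,0]}
  ]
}}

```text
clock: 50.62
tcp_pos: [0.4479, -0.0186, 0.0515]
orientation: [0.001, -0.085, 0.996, 0.0]
wrist_force: [5.6, 4.0, -5.2]
finger_gap: 0.0448
```

Emit:
{"fn": "play_rows", "kwargs": {
  "steps": [
    {"claw": 255,"dp": [0,0,-0.0003],"angular": [0,0,0]},
    {"claw": 255,"dp": [0,0,0],"angular": [0,0,0]},
    {"claw": 255,"dp": [0,0,0],"angular": [0,0,0]},
    {"claw": 255,"dp": [0,0,0],"angular": [0,0,0]},
    {"claw": 255,"dp": [0,0,0],"angular": [0,0,0]},
    {"claw": 255,"dp": [0,0,0],"angular": [0,0,0]},
    {"claw": 255,"dp": [0,0,0],"angular": [0,0,0]},
    {"claw": 255,"dp": [0,0,0],"angular": [0,0,0]}
  ]
}}

```text
clock: 51.28
tcp_pos: [0.4478, -0.0186, 0.0516]
orientation: [0.001, -0.085, 0.996, 0.0]
wrist_force: [5.4, 3.3, -7.2]
finger_gap: 0.0447
```

Run:
```python
from h import *
lid(); print([env.get_state()['wrist_force'].round(1)])
```

```text
side 2308 slope [-0.0369 -0.0001  0.0735] front z 0.07576834793129472
scene 1044 slope [-0.0347  0.0035  0.0728] front z 0.0751681273389142
wrist 2168 slope [-0.0381 -0.0001  0.0739] front z 0.07619948579660109
[array([ 6.5,  3.4, -6.8])]
```

The catch holds a 7 N pull, with the lid stopping at about 0.035. Next I'll lower, release and withdraw.

Emit:
{"fn": "play_rows", "kwargs": {
  "steps": [
    {"claw": 255,"dp": [0,0,0.003],"angular": [0,0,0]},
    {"claw": 255,"dp": [0,0,0.003],"angular": [0,0,0]},
    {"claw": 255,"dp": [0,0,0.002],"angular": [0,0,0]},
    {"claw": 255,"dp": [0,0,0],"angular": [0,0,0]},
    {"claw": 150,"dp": [0,0,0],"angular": [0,0,0]},
    {"claw": 80,"dp": [0,0,0],"angular": [0,0,0]},
    {"claw": 40,"dp": [0,0,0],"angular": [0,0,0]},
    {"claw": 0,"dp": [0,0,0],"angular": [0,0,0]}
  ]
}}

```text
clock: 52.1
tcp_pos: [0.4456, -0.0191, 0.0433]
orientation: [-0.001, -0.084, 0.996, -0.0]
wrist_force: [-0.3, -0.6, 0.2]
finger_gap: 0.0789
```

Emit:
{"fn": "play_rows", "kwargs": {
  "steps": [
    {"claw": 0,"dp": [0,0,-0.02],"angular": [0,0,0]},
    {"claw": 0,"dp": [0,0,-0.03],"angular": [0,0,0]},
    {"claw": 0,"dp": [0,0,-0.04],"angular": [0,0,0]},
    {"claw": 0,"dp": [0,0,-0.04],"angular": [0,0,0]},
    {"claw": 0,"dp": [0,0,-0.04],"angular": [0,0,0]},
    {"claw": 0,"dp": [0,0,-0.04],"angular": [0,0,0]},
    {"claw": 0,"dp": [0,0,0],"angular": [0,0,0]},
    {"claw": 0,"dp": [0,0,0],"angular": [0,0,0]}
  ]
}}

```text
clock: 52.77
tcp_pos: [0.4477, -0.0194, 0.2559]
orientation: [0.002, -0.084, 0.996, -0.001]
wrist_force: [-0.9, -0.1, 0.4]
finger_gap: 0.0853
```

Run:
```python
from h import *
to(0,0,0); lid(); im,d,c,W=look('wrist'); save(im,'w12.png')
```

```text
t 52.77 tcp [ 0.4477 -0.0194  0.2559] dp to (0, 0, 0) = [0.4391 0.095  0.2539] f [-0.9 -0.1  0.4] gap 0.0853
side 3016 slope [-0.0018  0.      0.0707] front z 0.07092334695043379
scene 1392 slope [0.0007 0.0009 0.0701] front z 0.07018065288282582
wrist 21663 slope [ 0.0004 -0.0003  0.0713] front z 0.07129304418092469
```

View pics/w12.png

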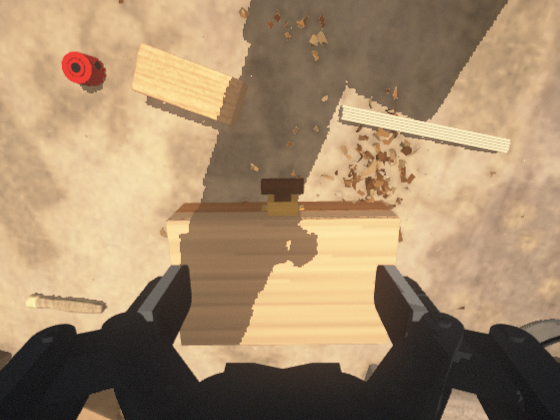

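The picture shows the lid flat and closed, the handle at (283,187), and the offcut, rule, tool handle and red decoy where they were. The arm is clear, so I'm handing in.

```bash
python3 -c "
from h import *
print(env.hand_in())"
```

```text
the job is handed in; nothing more can be done
None
```

All six grey hole saws are in pockets of their own size, and the lid is closed and caught. I handed the job in at about 53 s.

- **Saws:** With the lid still open, depth readings put the saw tops at 53–54 mm, against 54 mm for a seated saw. Large pocket 2 was hidden in that last side view. It had read 53 mm just before, and the wrist picture showed it seated.
- **Lid:** After I pushed it down by the handle, the lid stood at about 0.03–0.04 rad, past the catch but not home. I then pressed its top near the front edge with closed fingertips, peaking at about 26 N, and all three cameras read 0 within 0.003 rad.
- **Tug:** I pulled the handle up to about 7 N. The lid lifted through its play to about 0.035 rad and held.
- **Last look:** The lid reads 0 within 0.002 rad in all three cameras, with the arm clear. The offcut, rule, tool handle and nearer red saw look unmoved in the final picture. The farther red saw and most of the glasses were outside it, so I did not recheck them.

No final check failed. The only mismatch was in the tug, where the wrist camera read 0.038 rad, slightly above the side and scene cameras at 0.035–0.037.

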